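# Pack the glass in a window sash and hold it tight

### The job

The double-glazed unit lies off-centre in the window sash on the bench: take the blue packer out of the rack by its tab and, leaving the glass where it lies, slide the packer down into the one side gap that is wide enough for it, near the middle of that side, until it stands on the rebate floor, without forcing it. Then let go of the packer, take the red handle of the suction lifter, draw the glass flat along the rebate until it is pressed firmly against the packer, and finish while still holding it pressed there, ready for the beads. Do not lift the glass, never press hard on it, and leave the other packers and the tape measure where they are.

Things in the scene. Friction and masses are not known exactly. Their poses are not given: they have to be found in the camera images.
- sash: White plastic window sash fixed flat on the bench, rebate up; outside 278 mm (its x) by 326 mm (y), 62 mm high. Origin: centre of its underside, z up. Inner walls at x = -94, +94 and y = -118, +118 mm rise to its top. A grey window handle on the +x rail stands 42 mm above it; four timber stops 20 mm high stand outside the x rails. Yaw within 0.2 rad of the world's.
- sash_centre (a point): Centre of the sash's opening at the level of the rebate floor, 40 mm above the bench; axes as the sash's. The black floor is 22 mm wide and runs round inside the walls. The two side gaps, between the glass and the y walls, run along x and measure 16 mm together. Thin orange packers on the x walls leave the glass 1.5 mm of play each way along x, so that it slides along y.
- glass_mid (a point): Centre of the loose double-glazed unit: 180 mm (x) by 220 mm (y), 20 mm thick, bright metal rim; its top is 60 mm above the bench. About 0.9 kg with the lifter; sliding it takes 2 to 4 N. Axes as the sash's within 0.5 degrees. It starts 4.3 to 5.7 mm off the sash's centre towards its +y or -y: one side gap is 12.3 to 13.7 mm wide, the other 2.3 to 3.7 mm.
- lifter_grip (a point): Middle of the red handle bar of the suction lifter that is stuck firmly on the middle of the glass, 64 mm above glass_mid (114 mm above the bench). The bar runs along the glass's x: 24 mm wide (y), 20 mm high, 86 mm free between two posts. Below it is a cup 104 mm across whose top is 22 mm above the glass.
- blue_packer_mid (a point): Centre of the blue packer, 24 mm above its foot: flat plastic, 48 mm high, 8 mm thick (its y), 18 g, on edge in any slot of the rack, foot 6 mm above the bench, its x within 0.25 rad of world x. The lower 22 mm are 60 mm long (x); above, in the middle, a snap-off tab 34 mm long, 26 mm high, as thick. On the rebate floor its top is 26 mm above the sash's top.
- rack_centre (a point): Centre of the grey packer rack's floor, 6 mm above the bench: a fixed rack 90 mm long (x) by 126 mm wide (y), with three slots at y = -40, 0 and +40 mm, each 64 mm by 11.6 mm, whose walls rise to 24 mm above the bench. It stands left or right of the sash.
- red_packer_mid (a point): Centre of the red packer, like the blue one but 10 mm thick, in another slot of the rack; leave it.
- green_packer_mid (a point): Centre of the green packer, like the blue one but 6 mm thick, in another slot of the rack; leave it.
- tape: Yellow tape measure 66 x 34 x 60 mm standing in a black tool tray (110 x 130 x 30 mm) on the side of the sash away from the rack; origin at its underside; leave it.

How it is judged:
On the way:
1. the blue packer stands on the rebate floor in the wide side gap, near its middle, with the glass still where it lay (z of blue_packer_mid in the frame of sash between 0.06 and 0.068 m and x of blue_packer_mid in the frame of sash between -0.04 and 0.04 m and angle between the y axis of blue_packer_mid and the y axis of sash, either way round below 0.12 rad and angle between blue_packer_mid's own z axis and vertical below 0.3 rad and (y of blue_packer_mid in the frame of sash between 0.107 and 0.119 m or y of blue_packer_mid in the frame of sash between -0.119 and -0.107 m) and distance of glass_mid from where it was at the start of the episode below 0.0055 m), for 0.2 s.
At the end, for the whole second after the job is handed in: Blue packer upright on the rebate floor (4 mm), within 40 mm of a side's middle, not touched by the robot; glass flat, at rest, centred sideways within 3 mm, pressed on the packer and the packer on the sash wall with over 3 N each, by the gripper still on the lifter's handle (z of blue_packer_mid in the frame of sash between 0.06 and 0.068 m and x of blue_packer_mid in the frame of sash between -0.04 and 0.04 m and angle between the y axis of blue_packer_mid and the y axis of sash, either way round below 0.12 rad and angle between blue_packer_mid's own z axis and vertical below 0.3 rad and z of glass_mid in the frame of sash between 0.047 and 0.053 m and angle between glass_mid's own z axis and vertical below 0.03 rad and (y of blue_packer_mid in the frame of sash between 0.111 and 0.117 m or y of blue_packer_mid in the frame of sash between -0.117 and -0.111 m) and angle between blue_packer_mid's own z axis and vertical below 0.08 rad and y of glass_mid in the frame of sash between -0.003 and 0.003 m and contact force between glass and blue_packer above 3 N and contact force between blue_packer and sash above 3 N and contact force between the fingers and lifter above 2 N and contact force between each of the arm, the fingers and blue_packer below 0.3 N and linear speed of glass below 0.01 m/s); the arm keeps its last pose, push and grip.
It fails at once if the glass is lifted more than 10 mm off the rebate floor (z of glass_mid in the frame of sash above 0.06 m).
It fails at once if the packer and the glass are pressed together with more than 45 N (contact force between blue_packer and glass above 45 N).
It fails at once if another packer or the tape measure is moved by more than 30 mm (distance of any of red_packer_mid, green_packer_mid, tape from where it was at the start of the episode above 0.03 m).
It also fails if it takes over 53 s, if anything falls off the work surface, if the arm or the gripper's body presses on something with over 40 N, if the wrist force passes 120 N, or if a joint passes its speed limit or range.

### The arm

A 7-joint arm with a two-finger parallel gripper is mounted at the origin on the work surface. World frame = base frame: x ahead of the robot, y to its left, z up, the work surface at z = 0. Lengths are in m, angles in rad, forces in N, time in s.
With the tool pointing down it reaches from about 0.425 to 0.875 m from the base axis. Payload 8.4 kg.
Tool frame: the origin (TCP) lies on the centre line of the jaws, within the pads' length; the fingertips stand 11 mm ahead of it and the grasp point (between the pads) lies 8 mm behind it; z points along the fingers, y is the direction in which the jaws open and shut (so a half turn about z gives the same grasp; the last joint's range is limited). The gripper opens to 85 mm and grips with 20 to 120 N. Pads are 22 mm wide; open, the fingers measure 114 mm over their backs; the gripper's body (76 mm by 85 mm) begins 54 mm behind the grasp point. The pads swing forward as they close: fully open they stand 13 mm farther back than shut.
Start: joints at [-1.205, 0.333, 0.04, 1.465, -0.013, 1.343, -0.059], TCP at [0.291, 0.581, 0.242] pointing down, gripper open.
Joint ranges: [-2.58, 2.58], [-0.38, 2.09], [-1.3, 1.39], [0.25, 2.4], [-1.5, 4.64], [0.08, 2.09], [-2.65, 2.65]. Speed limits (rad/s): [2.22, 2.22, 2.79, 2.79, 3.14, 3.14, 3.14].

### API

Orientations are given as a 3x3 rotation matrix whose columns are the frame's x, y, z axes.
In Python, from station import bot, optics gives the robot as it stands.
- The arm moves only by the tool drive_tool, never from a script. Its argument "moves" is a list of rows, each an object with "gripper": the gripper command: -1 is shut, 1 is fully open, values between are in proportion; "offset": the shift along the tool's x, y, z in mm, a list of three; "rot": the turn, a rotation vector about the tool's x, y, z in degrees, a list of three. A call has 1 to 20 rows; each row shifts and turns the pose as measured when the row begins, along the tool's axes as they then stand; what a row does not reach is not made up. A row lasts 1/12 s, in which the tool goes at most 41.7 mm and 7.16 degrees, less where a joint would pass 70% of its speed; a pose out of reach is approached as far as the arm can. A call with a gripper value outside its range is refused whole. The fingers move at their own pace and stop on an object; "newtons" is the grip in N (left out, the last holds). Time passes only in rows, so rows that do not move let the fingers close. It gives the time, the measured TCP pose, the force and the opening at its end, in the units of the state.
- bot.read_state(): the state, without advancing time (a new reading comes with each control period).
- optics.capture(name): name is "side" or "top"; returns the picture (400x640x3 uint8, blue, green, red); there is no depth.
- optics.get_calibration(name): a dict with "fx", "fy", "cx", "cy" (pixels), "pose" (4x4, takes a point from camera to world coordinates). Camera axes: x right, y up, looking along -z (the intrinsics and any distortion apply to the point x, -y, -z); pixel columns grow to the right and rows downward; lengths in m; the calibration is good to about 2 mm. A picture is of the moment at which its call begins. get_calibration takes no time and is no camera call.
- bot.hand_in(): hands the job in, once; it reports no verdict.
The state is a dict: "clock": time; "qpos": joint angles; "qvel": joint speeds; "joint_torque": joint torques, N m; "tcp_pos": TCP position; "tool_rot": TCP orientation; "wrist_force": force on the tool from outside, world axes, zero at the start; "torque": the same for the moment, N m; "opening": finger opening in m.
Only numpy, scipy, OpenCV 4.12 (cv2) and the standard library are available. Lean on these libraries where they do the work, as an engineer would, in place of code of your own. Each camera call takes 0.05 s, during which the arm holds its last target.

## Working session

There is one attempt and no reset: what is moved stays moved. The work goes in short steps, Python scripts to look and compute and a tool call to move; the robot and the scene stay as the last step left them, time stands still between calls to the robot, and variables do not carry over. Pictures are saved under pics/ and viewed, and the job is handed in when it is done.

Besides the shell and the picture viewer there is one more tool, called after "Emit:" as name(argument=value, ...), one argument or row to a line, values as JSON. drive_tool: Moves the arm, as the interface text tells. Its arguments: {"type":"object","properties":{"moves":{"type":"array","items":{"type":"object","properties":{"gripper":{"type":"number"},"offset":{"type":"array","items":{"type":"number"}},"rot":{"type":"array","items":{"type":"number"}}}}},"newtons":{"type":"number"}},"required":["moves"]}

```bash
ls; mkdir -p pics; python3 - <<'E'
from station import bot, optics
import cv2,numpy as np
np.set_printoptions(precision=4,suppress=True)
for n in("side","top"):
    cv2.imwrite(f"pics/{n}0.png",optics.capture(n)); c=optics.get_calibration(n); print(n,c)
s=bot.read_state()
for k in s: print(k,np.array(s[k]))
E
```

```text
pics
side {'fx': 418.59163017752724, 'fy': 418.59163017752724, 'cx': 314.73848555738135, 'cy': 204.27838834969688, 'pose': array([[ 0.848 ,  0.2734, -0.454 ,  0.1045],
       [-0.5297,  0.4607, -0.7121, -0.6637],
       [ 0.0145,  0.8444,  0.5355,  0.6037],
       [ 0.    ,  0.    ,  0.    ,  1.    ]])}
top {'fx': 403.3968826610211, 'fy': 403.3968826610211, 'cx': 320.2913776777387, 'cy': 204.46711066472204, 'pose': array([[ 0.0203,  0.9892, -0.1449,  0.3613],
       [-0.9998,  0.0193, -0.0086,  0.0121],
       [-0.0057,  0.145 ,  0.9894,  1.2374],
       [ 0.    ,  0.    ,  0.    ,  1.    ]])}
clock 0.1
qpos [-1.2052  0.3339  0.0399  1.4662 -0.0134  1.3433 -0.0585]
qvel [-0.0009 -0.0014  0.001  -0.0003  0.      0.0012 -0.0008]
joint_torque [  0.0034 -66.0016   1.3697 -40.6473   0.017    0.0091   0.    ]
tcp_pos [0.2912 0.5807 0.2415]
tool_rot [[-0.8939  0.4482 -0.0005]
 [ 0.4482  0.8939 -0.0013]
 [-0.0001 -0.0014 -1.    ]]
wrist_force [ 0.434   0.2134 -0.2456]
torque [ 0.0075  0.0276 -0.0828]
opening 0.08534727143494036
```

View pics/side0.png

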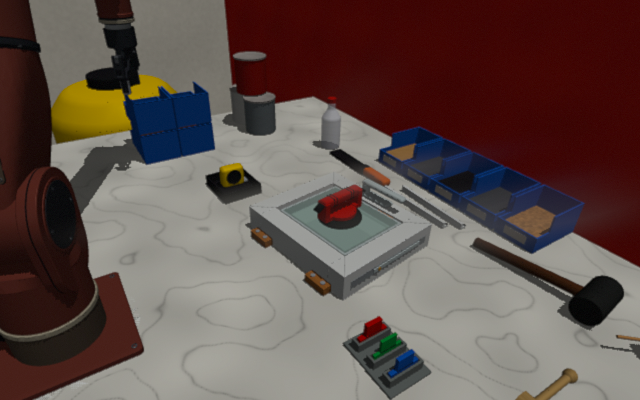

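View pics/top0.png

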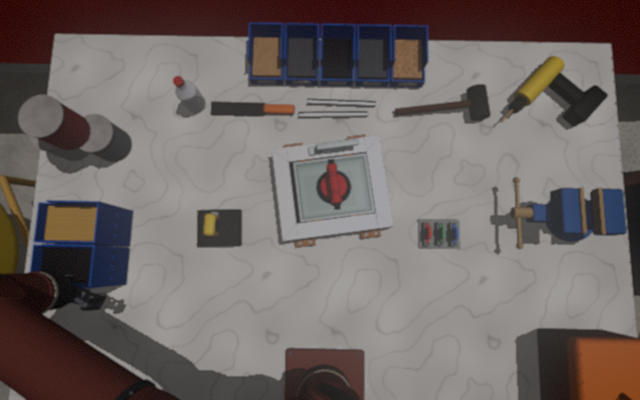

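```bash
python3 - <<'E'
import cv2
t=cv2.imread("pics/top0.png");s=cv2.imread("pics/side0.png")
def z(im,x0,y0,x1,y1,f,n): cv2.imwrite(n,cv2.resize(im[y0:y1,x0:x1],None,fx=f,fy=f,interpolation=cv2.INTER_CUBIC))
z(t,262,128,398,252,4.8,"pics/t_sash.png")
z(t,410,210,470,255,12,"pics/t_rack.png")
z(s,240,170,440,300,4,"pics/s_sash.png")
z(s,335,305,440,400,6,"pics/s_rack.png")
E
```

```text
(no output)
```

View pics/t_sash.png

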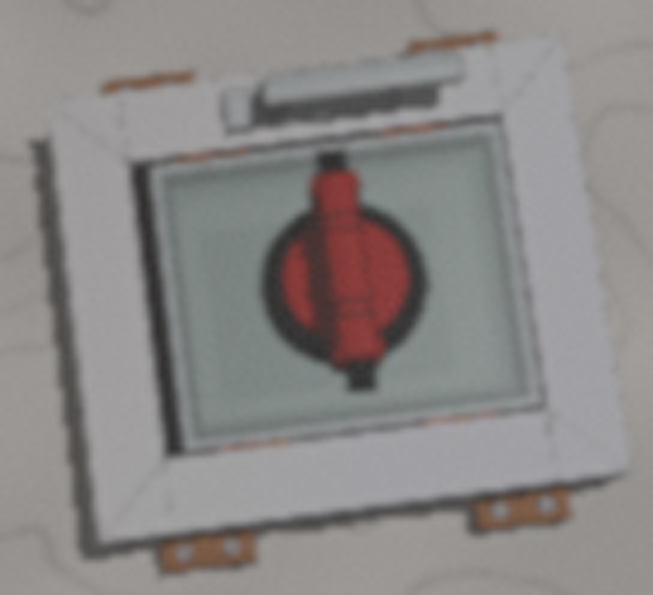

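View pics/t_rack.png

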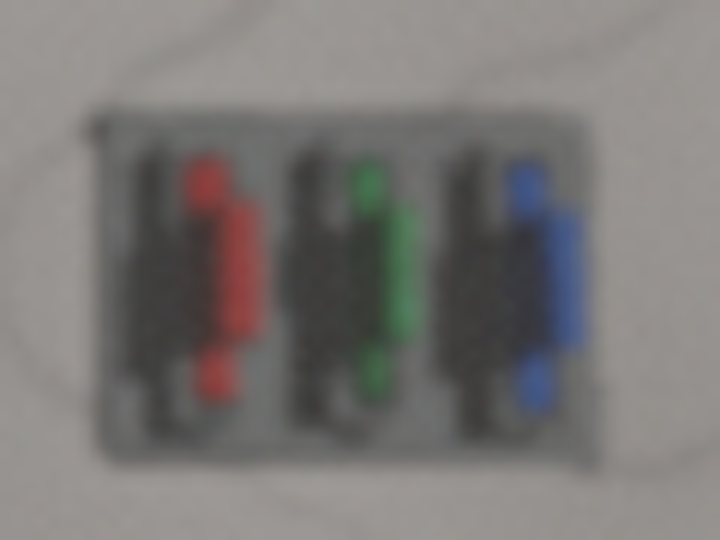

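View pics/s_sash.png

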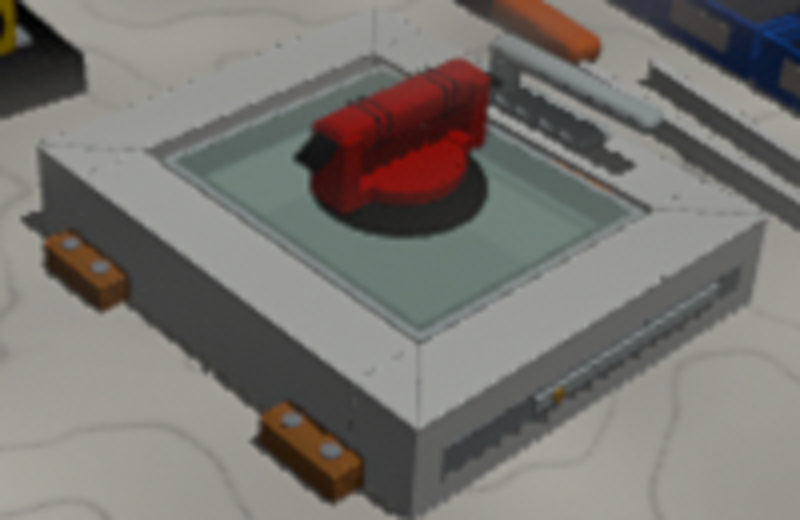

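View pics/s_rack.png

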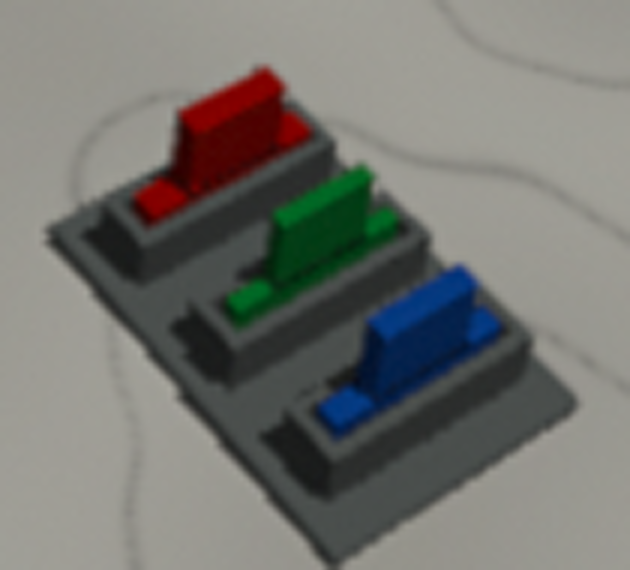

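```bash
cat > h.py <<'E'
import cv2,numpy as np
from station import bot, optics
from scipy.optimize import least_squares
np.set_printoptions(precision=4,suppress=True)
C={n:optics.get_calibration(n) for n in("side","top")}
def proj(n,P):
    c=C[n];T=np.linalg.inv(c["pose"]);P=np.atleast_2d(P)
    q=P@T[:3,:3].T+T[:3,3]; 
    return np.c_[c["cx"]+c["fx"]*q[:,0]/-q[:,2], c["cy"]+c["fy"]*-q[:,1]/-q[:,2]]
def ray(n,uv,z):
    c=C[n];d=np.array([(uv[0]-c["cx"])/c["fx"],-(uv[1]-c["cy"])/c["fy"],-1]);d=c["pose"][:3,:3]@d;o=c["pose"][:3,3]
    return o+d*(z-o[2])/d[2]
def place(p,L): # p=(x,y,yaw)
    c,s=np.cos(p[2]),np.sin(p[2]);L=np.atleast_2d(L);return np.c_[p[0]+c*L[:,0]-s*L[:,1],p[1]+s*L[:,0]+c*L[:,1],L[:,2]]
def rect(hx,hy,z): return np.array([[-hx,-hy,z],[hx,-hy,z],[hx,hy,z],[-hx,hy,z]])
def crop(im,x0,y0,x1,y1,f,n): cv2.imwrite(n,cv2.resize(im[y0:y1,x0:x1],None,fx=f,fy=f,interpolation=cv2.INTER_CUBIC))
E
cat > a.py <<'E'
from h import *
tc=lambda a:(np.array(a)+.5)/4.8-.5+[262,128]
sc=lambda a:(np.array(a)+.5)/4-.5+[240,170]
# order: (-x,-y),(x,-y),(x,y),(-x,y)
obs={"top":[(rect(.139,.163,.062),tc([(628,470),(562,40),(50,113),(97,543)])),(rect(.094,.118,.062),tc([(547,405),(500,117),(133,162),(170,457)]))],
"side":[(rect(.139,.163,.062),sc([(418,428),(765,222),(374,8),(38,147)])),(rect(.094,.118,.062),sc([(418,338),(655,210),(372,55),(150,150)]))]}
for use in (["top"],["side"],["top","side"]):
    f=lambda p:np.concatenate([(proj(n,place(p,L))-o).ravel() for n in use for L,o in obs[n]])
    r=least_squares(f,[.6,0,0]);print(use,r.x,np.sqrt(np.mean(r.fun**2)));
    if len(use)==2 or 1: print(r.fun.reshape(-1,4,2).round(1).tolist())
E
python3 a.py
```

```text
['top'] [ 0.5861 -0.0101  0.1537] 0.8514125877127939
[[[1.0, 0.6], [0.1, -0.8], [-0.5, -2.0], [0.8, 0.3]], [[0.3, 1.0], [0.5, -0.6], [-1.1, 0.3], [-1.0, 0.9]]]
['side'] [ 0.5871 -0.008   0.1536] 0.8669457086956397
[[[-0.3, 0.4], [1.0, -1.7], [0.7, -0.4], [-0.2, -0.7]], [[0.2, 1.6], [0.2, -0.2], [0.4, -0.8], [-1.9, -0.0]]]
['top', 'side'] [ 0.5864 -0.0092  0.1536] 0.8910320857868766
[[[0.7, 0.5], [-0.2, -0.9], [-0.7, -2.1], [0.5, 0.2]], [[-0.0, 0.9], [0.2, -0.7], [-1.4, 0.2], [-1.3, 0.8]], [[-0.2, 0.9], [1.1, -1.3], [0.8, -0.1], [-0.3, -0.3]], [[0.3, 2.0], [0.3, 0.2], [0.4, -0.6], [-1.9, 0.3]]]
```

```bash
cat >> h.py <<'E'
def edgepts(gray,a,b,w=3.0,m=25,lo=.12,hi=.88,sign=0):
    """a,b image pts; returns pts, normal offsets of strongest gradient"""
    a=np.array(a);b=np.array(b);t=(b-a)/np.linalg.norm(b-a);nrm=np.array([-t[1],t[0]])
    k=np.arange(-w-1,w+1.01,.25);S=np.linspace(lo,hi,m)
    P=a+(b-a)*S[:,None,None]+nrm*k[None,:,None]
    v=cv2.remap(gray,P[...,0].astype(np.float32),P[...,1].astype(np.float32),cv2.INTER_LINEAR)
    v=cv2.GaussianBlur(v,(0,0),sigmaX=2,sigmaY=1.5)
    g=np.gradient(v,axis=1)
    g=np.abs(g) if sign==0 else np.clip(g*sign,0,None)
    j=g[:,4:-4].argmax(1)+4
    return a+(b-a)*S[:,None],nrm,k[j],g[np.arange(len(S)),j]
E
cat > b.py <<'E'
from h import *
G={n:cv2.imread(f"pics/{n}0.png",0).astype(np.float32) for n in C}
def fit(p,rects,use,it=4,w=3):
    p=np.array(p,float)
    for i in range(it):
        ob=[]
        for n in use:
            for L in rects:
                Q=proj(n,place(p,L))
                for e in range(4):
                    Pt,nr,k,g=edgepts(G[n],Q[e],Q[(e+1)%4],w=w if i==0 else 2)
                    S=np.linspace(.12,.88,25);W=L[e]+(L[(e+1)%4]-L[e])*S[:,None]
                    ob.append((n,W,Pt+nr*k[:,None],nr,np.median(k),g.mean()))
        f=lambda p:np.concatenate([((proj(n,place(p,W))-o)@nr) for n,W,o,nr,_,_ in ob])
        r=least_squares(f,p,loss="soft_l1",f_scale=.4);p=r.x
    print(use,p,"rms",np.sqrt(np.mean(f(p)**2)))
    print("  edge med",[round(float(np.median((o-proj(n,place(p,W)))@nr)),2) for n,W,o,nr,_,_ in ob])
    return p
if __name__=="__main__":
    p0=[.5864,-.0092,.1536]
    for u in (["top"],["side"],["top","side"]): fit(p0,[rect(.139,.163,.062),rect(.094,.118,.062)],u)
    print("inner");
    for u in (["top"],["side"],["top","side"]): fit(p0,[rect(.094,.118,.062)],u)
    print("outer");
    for u in (["top"],["side"],["top","side"]): fit(p0,[rect(.139,.163,.062)],u)
    print("glass")
    g0=place(p0,[0,-.005,0])[0];
    for u in (["top"],["side"],["top","side"]): fit([g0[0],g0[1],.1536],[rect(.090,.110,.060)],u)
E
python3 b.py
```

```text
['top'] [ 0.5871 -0.0099  0.151 ] rms 0.4802146409155092
  edge med [-0.57, 0.01, 0.32, 0.0, 0.43, 0.25, -0.43, 0.26]
['side'] [ 0.5864 -0.0085  0.1577] rms 0.6316249916140243
  edge med [-0.24, -0.51, -0.01, 0.01, 0.25, 0.24, -0.0, 0.26]
['top', 'side'] [ 0.5868 -0.009   0.1548] rms 0.5810157721002545
  edge med [-0.25, 0.25, -0.0, 0.01, 0.75, 0.25, -0.75, 0.26, -0.26, -0.5, 0.0, 0.01, 0.01, 0.25, 0.25, 0.25]
inner
['top'] [ 0.5871 -0.0112  0.151 ] rms 0.17673796331759725
  edge med [-0.0, 0.26, 0.0, 0.24]
['side'] [ 0.5864 -0.0088  0.1522] rms 0.4653225891423421
  edge med [0.02, 0.27, 0.24, 0.23]
['top', 'side'] [ 0.5868 -0.01    0.1518] rms 0.41567928076639843
  edge med [0.26, 0.26, -0.25, 0.25, -0.25, 0.26, 0.5, 0.25]
outer
['top'] [ 0.587  -0.0084  0.1526] rms 0.40806271152643975
  edge med [-0.01, 0.0, 0.01, -0.01]
['side'] [ 0.5864 -0.0081  0.1595] rms 0.7699845299832916
  edge med [-0.02, -0.5, -0.24, -0.01]
['top', 'side'] [ 0.5868 -0.0084  0.1557] rms 0.63509395523182
  edge med [-0.05, 0.24, -0.17, -0.01, -0.07, -0.49, -0.19, -0.01]
glass
['top'] [ 0.5864 -0.0163  0.1513] rms 1.3732018942446844
  edge med [1.02, 2.07, 0.98, 1.17]
['side'] [ 0.5856 -0.0166  0.1598] rms 0.9607185389279868
  edge med [-0.48, 1.96, -0.77, 0.29]
['top', 'side'] [ 0.585  -0.0166  0.1576] rms 0.910793914606225
  edge med [1.0, 0.77, 1.0, 0.49, -0.26, 0.75, -0.75, -0.0]
```

```bash
cat > c.py <<'E'
from h import *
from scipy.optimize import minimize
I={n:cv2.imread(f"pics/{n}0.png").astype(np.float32) for n in C}
def sat(im,col):
    b,g,r=im[...,0],im[...,1],im[...,2]
    d={"blue":b-np.maximum(r,g),"green":g-np.maximum(r,b),"red":r-np.maximum(g,b)}[col]
    return np.clip(d,0,None)
K=8
def sil(n,p,box,th,zoff=0):
    x0,y0,x1,y1=box;m=np.zeros(((y1-y0)*K,(x1-x0)*K),np.uint8)
    for hx,za,zb in((.030,.024,.028),(.017,.028,.054)):
        P=np.vstack([rect(hx,th/2,za),rect(hx,th/2,zb)]);
        q=((proj(n,place(p,P))-[x0,y0]+.5)*K).astype(np.float32)
        cv2.fillConvexPoly(m,cv2.convexHull(q).round().astype(np.int32),255)
    m=cv2.resize(m,(x1-x0,y1-y0),interpolation=cv2.INTER_AREA).astype(np.float32)/255
    return cv2.GaussianBlur(m,(0,0),.7)
BX={"top":(405,205,475,260),"side":(330,300,445,400)}
def cost(p,use,col,th):
    s=0
    for n in use:
        x0,y0,x1,y1=BX[n];d=sat(I[n],col)[y0:y1,x0:x1];m=sil(n,p,BX[n],th)
        d=d/np.percentile(d[d>10],70); d=np.clip(d,0,1.2)
        s+=((d-m)**2).sum()
    return s
for col,th,y in(("blue",.008,-.29),("green",.006,-.25),("red",.010,-.21)):
    m=sat(I["top"],col);x0,y0,x1,y1=BX["top"];mm=m[y0:y1,x0:x1]>25
    v,u=np.nonzero(mm);g=ray("top",(u.mean()+x0,v.mean()+y0),.045);
    for use in(["top"],["side"],["top","side"]):
        best=min((minimize(cost,[g[0],g[1],a],args=(use,col,th),method="Nelder-Mead",options=dict(initial_simplex=[[g[0],g[1],a],[g[0]+.005,g[1],a],[g[0],g[1]+.005,a],[g[0],g[1],a+.08]],xatol=1e-5,fatol=1e-3)) for a in(0.,.12)),key=lambda r:r.fun)
        print(col,use,best.x,best.fun)
E
python3 c.py
```

```text
blue ['top'] [ 0.4588 -0.3803  0.0101] 14.013431549072266
blue ['side'] [ 0.4597 -0.3794  0.0175] 27.095674514770508
blue ['top', 'side'] [ 0.4595 -0.3794  0.0187] 42.12693405151367
green ['top'] [ 0.4605 -0.3408  0.0128] 9.954804420471191
green ['side'] [ 0.4594 -0.3397  0.0202] 31.796220779418945
green ['top', 'side'] [ 0.4598 -0.3397  0.012 ] 43.23686218261719
red ['top'] [ 0.4596 -0.3008  0.0323] 22.025970458984375
red ['side'] [ 0.4595 -0.2989  0.0288] 28.322696685791016
red ['top', 'side'] [ 0.4598 -0.2991  0.0401] 55.095375061035156
```

Emit:
drive_tool(
  moves=[
    {"offset": [-35,-14,0],"gripper": -0.3},
    {"offset": [-35,-14,0],"gripper": -0.3},
    {"offset": [-35,-14,0],"gripper": -0.3},
    {"offset": [-35,-14,0],"gripper": -0.3},
    {"offset": [-35,-14,0],"gripper": -0.3},
    {"offset": [-35,-14,0],"gripper": -0.3},
    {"offset": [-35,-14,0],"gripper": -0.3},
    {"offset": [-35,-14,0],"gripper": -0.3},
    {"offset": [-35,-14,0],"gripper": -0.3},
    {"offset": [-35,-14,0],"gripper": -0.3},
  ],
)

```text
$.moves[0]: bad value
```

Emit:
drive_tool(
  moves=[
    {"offset": [-35,-14,0],"rot": [0,0,0],"gripper": -0.3},
    {"offset": [-35,-14,0],"rot": [0,0,0],"gripper": -0.3},
    {"offset": [-35,-14,0],"rot": [0,0,0],"gripper": -0.3},
    {"offset": [-35,-14,0],"rot": [0,0,0],"gripper": -0.3},
    {"offset": [-35,-14,0],"rot": [0,0,0],"gripper": -0.3},
    {"offset": [-35,-14,0],"rot": [0,0,0],"gripper": -0.3},
    {"offset": [-35,-14,0],"rot": [0,0,0],"gripper": -0.3},
    {"offset": [-35,-14,0],"rot": [0,0,0],"gripper": -0.3},
    {"offset": [-35,-14,0],"rot": [0,0,0],"gripper": -0.3},
    {"offset": [-35,-14,0],"rot": [0,0,0],"gripper": -0.3},
  ],
)

```text
clock: 0.93
tcp_pos: [0.542, 0.2962, 0.2354]
tool_rot: [[-0.903, 0.43, -0.01], [0.43, 0.903, -0.004], [0.007, -0.007, -1.0]]
wrist_force: [0.7, 1.1, -0.0]
opening: 0.03
```

```bash
cat > st.py <<'E'
from h import *
import sys
s=bot.read_state();R=np.array(s["tool_rot"]);p=np.array(s["tcp_pos"])
yaw=np.degrees(np.arctan2(R[1,1],R[0,1]))
print("t",round(s["clock"],2),"tcp",p*1e3,"yAng %.2f"%yaw,"tiltz",R[:,2],"F",np.array(s["wrist_force"]),"T",np.array(s["torque"]),"open %.4f"%s["opening"])
print("q",np.array(s["qpos"]))
if len(sys.argv)>3:
    t=np.array([float(a) for a in sys.argv[1:4]]);print("tool offset mm",R.T@(t*1e0-p*1e3))
E
python3 st.py 459.5 -379.7 150
```

```text
t 0.93 tcp [541.9583 296.1968 235.3579] yAng 64.55 tiltz [-0.0098 -0.0036 -0.9999] F [ 0.7191  1.119  -0.0274] T [ 0.0578 -0.0814  0.0004] open 0.0300
q [-0.7619  0.2796  0.2357  1.5593 -0.0685  1.3209  0.6091]
tool offset mm [-216.6868 -645.0757   88.5772]
```

Emit:
drive_tool(
  moves=[
    {"offset": [0,-35,0],"rot": [0,0,-6.6],"gripper": -0.3},
    {"offset": [0,-35,0],"rot": [0,0,-6.6],"gripper": -0.3},
    {"offset": [0,-35,0],"rot": [0,0,-6.6],"gripper": -0.3},
    {"offset": [0,-35,0],"rot": [0,0,-6.6],"gripper": -0.3},
    {"offset": [0,-38,0],"rot": [0,0,0],"gripper": -0.3},
    {"offset": [0,-38,0],"rot": [0,0,0],"gripper": -0.3},
    {"offset": [0,-38,0],"rot": [0,0,0],"gripper": -0.3},
    {"offset": [0,-38,0],"rot": [0,0,0],"gripper": -0.3},
    {"offset": [0,-38,0],"rot": [0,0,0],"gripper": -0.3},
    {"offset": [0,-38,0],"rot": [0,0,0],"gripper": -0.3},
    {"offset": [0,-38,0],"rot": [0,0,0],"gripper": -0.3},
    {"offset": [0,-38,0],"rot": [0,0,0],"gripper": -0.3},
    {"offset": [0,-38,0],"rot": [0,0,0],"gripper": -0.3},
    {"offset": [0,-38,0],"rot": [0,0,0],"gripper": -0.3},
  ],
)

```text
clock: 2.1
tcp_pos: [0.5148, -0.2429, 0.2332]
tool_rot: [[-0.999, -0.039, -0.016], [-0.039, 0.999, -0.008], [0.016, -0.007, -1.0]]
wrist_force: [0.3, 0.3, 0.3]
opening: 0.0297
```

```bash
python3 st.py 459.5 -379.7 130
```

```text
t 2.1 tcp [ 514.7762 -242.9173  233.2085] yAng 92.24 tiltz [-0.016  -0.0079 -0.9998] F [0.2767 0.2834 0.3299] T [ 0.039  -0.0651 -0.0123] open 0.0297
q [-0.1581  0.1964  0.5918  1.6951 -0.099   1.2955  2.0626]
tool offset mm [  58.8629 -133.7717  105.1534]
```

```bash
cat >> st.py <<'E'
if len(sys.argv)>4:
    a=np.radians(float(sys.argv[4]));y=np.array([np.cos(a),np.sin(a),0]);z=np.array([0,0,-1.]);Rd=np.c_[np.cross(y,z),y,z]
    print("rotvec deg",np.degrees(cv2.Rodrigues(R.T@Rd)[0].ravel()))
E
python3 st.py 459.5 -379.7 130 91
```

```text
t 2.1 tcp [ 514.7762 -242.9173  233.2085] yAng 92.24 tiltz [-0.016  -0.0079 -0.9998] F [0.2767 0.2834 0.3299] T [ 0.039  -0.0651 -0.0123] open 0.0297
q [-0.1581  0.1964  0.5918  1.6951 -0.099   1.2955  2.0626]
tool offset mm [  58.8629 -133.7717  105.1534]
rotvec deg [-0.4249 -0.9296  1.232 ]
```

Emit:
drive_tool(
  moves=[
    {"offset": [15,-33,20],"rot": [-0.4,-0.9,1.2],"gripper": -0.3},
    {"offset": [15,-33,20],"rot": [0,0,0],"gripper": -0.3},
    {"offset": [15,-33,20],"rot": [0,0,0],"gripper": -0.3},
    {"offset": [13,-32,20],"rot": [0,0,0],"gripper": -0.3},
    {"offset": [0,0,20],"rot": [0,0,0],"gripper": -0.3},
    {"offset": [0,0,0],"rot": [0,0,0],"gripper": -0.3},
  ],
)

```text
clock: 2.6
tcp_pos: [0.4544, -0.3886, 0.132]
tool_rot: [[-1.0, -0.007, 0.001], [-0.007, 1.0, -0.006], [-0.001, -0.006, -1.0]]
wrist_force: [0.2, 1.0, -0.3]
opening: 0.0296
```

```bash
python3 st.py 459.5 -379.7 42 91
```

```text
t 2.6 tcp [ 454.3985 -388.5709  132.0273] yAng 90.41 tiltz [ 0.0009 -0.0064 -1.    ] F [ 0.2049  1.0104 -0.3485] T [0.0807 0.0154 0.0548] open 0.0296
q [ 0.0983  0.3537  0.6528  1.7603 -0.2333  1.1022  2.4043]
tool offset mm [-5.0884  9.4096 89.9733]
rotvec deg [-0.3665  0.0466 -0.5914]
```

Emit:
drive_tool(
  moves=[
    {"offset": [-5,9.4,15],"rot": [-0.4,0,-0.6],"gripper": -0.3},
    {"offset": [0,0,15],"rot": [0,0,0],"gripper": -0.3},
    {"offset": [0,0,0],"rot": [0,0,0],"gripper": -0.3},
    {"offset": [0,0,0],"rot": [0,0,0],"gripper": -0.3},
  ],
)

```text
clock: 2.93
tcp_pos: [0.4605, -0.3773, 0.1015]
tool_rot: [[-1.0, -0.019, 0.0], [-0.019, 1.0, 0.002], [-0.0, 0.002, -1.0]]
wrist_force: [-0.1, -0.1, 0.2]
opening: 0.0298
```

```bash
python3 st.py 459.5 -379.7 42 91; python3 - <<'E'
from h import *
s=optics.capture("side");t=optics.capture("top");cv2.imwrite("pics/s1.png",s);cv2.imwrite("pics/t1.png",t)
a=cv2.resize(s[270:400,320:460],None,fx=4,fy=4,interpolation=cv2.INTER_CUBIC)
b=cv2.resize(t[200:265,400:480],None,fx=4,fy=4,interpolation=cv2.INTER_CUBIC)
o=np.zeros((520,560+0,3),np.uint8);o[:]=a;cv2.imwrite("pics/m1.png",a);cv2.imwrite("pics/m1t.png",b)
E
```

```text
t 2.93 tcp [ 460.464  -377.2829  101.4926] yAng 91.09 tiltz [ 0.0003  0.0022 -1.    ] F [-0.1315 -0.0737  0.2155] T [ 0.0068 -0.0266 -0.0196] open 0.0298
q [ 0.0997  0.3862  0.6322  1.7885 -0.2614  1.0524  2.4178]
tool offset mm [ 1.0274 -2.5307 59.4868]
rotvec deg [0.1275 0.0169 0.088 ]
```

View pics/m1.png

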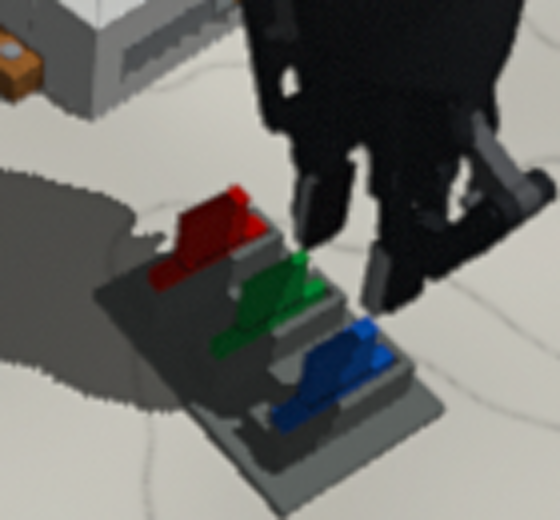

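View pics/m1t.png

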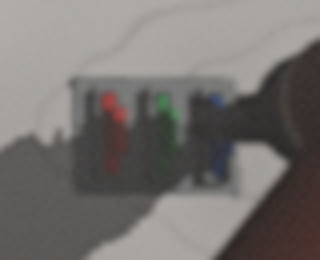

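```bash
python3 - <<'E'
from h import *
for z in(.09,.095,.1):
  for dy in(-.022,0,.022):print(z,dy,(proj("side",[.4605,-.3773+dy,z])[0]-[320,270])*4)
E
```

```text
0.09 -0.022 [392.6335 312.2876]
0.09 0 [352.0587 271.733 ]
0.09 0.022 [313.421  233.1146]
0.095 -0.022 [394.6081 303.4028]
0.095 0 [353.8145 262.8962]
0.095 0.022 [314.9764 224.3314]
0.1 -0.022 [396.5997 294.4412]
0.1 0 [355.585  253.9849]
0.1 0.022 [316.5446 215.4759]
```

Emit:
drive_tool(
  moves=[
    {"offset": [1,-2.5,10],"rot": [0.1,0,0],"gripper": -0.3},
    {"offset": [0,0,10],"rot": [0,0,0],"gripper": -0.3},
    {"offset": [0,0,10],"rot": [0,0,0],"gripper": -0.3},
    {"offset": [0,0,0],"rot": [0,0,0],"gripper": -0.3},
  ],
)

```text
clock: 3.37
tcp_pos: [0.4621, -0.3801, 0.0722]
tool_rot: [[-1.0, -0.022, 0.006], [-0.022, 1.0, -0.002], [-0.006, -0.002, -1.0]]
wrist_force: [0.0, -0.3, 0.5]
opening: 0.0301
```

```bash
python3 st.py 459.5 -379.7 42 91
```

```text
t 3.37 tcp [ 462.1175 -380.0638   72.2079] yAng 91.23 tiltz [ 0.006  -0.0019 -1.    ] F [ 0.0011 -0.2989  0.5268] T [ 0.0187 -0.0194  0.0454] open 0.0301
q [ 0.1176  0.4236  0.6162  1.8096 -0.2903  0.9931  2.4435]
tool offset mm [ 2.7884  0.4823 30.1909]
rotvec deg [-0.1173  0.3404  0.2341]
```

Emit:
drive_tool(
  moves=[
    {"offset": [3,0.5,10],"rot": [-0.1,0.3,0.2],"gripper": -0.3},
    {"offset": [0,0,10],"rot": [0,0,0],"gripper": -0.3},
    {"offset": [0,0,9],"rot": [0,0,0],"gripper": -0.3},
    {"offset": [0,0,0],"rot": [0,0,0],"gripper": -0.3},
  ],
)

```text
clock: 3.7
tcp_pos: [0.4583, -0.3795, 0.0394]
tool_rot: [[-1.0, -0.017, -0.001], [-0.017, 1.0, 0.0], [0.001, 0.0, -1.0]]
wrist_force: [-0.4, 0.5, -1.0]
opening: 0.0298
```

```bash
python3 st.py 459.5 -379.7 42 91;  python3 - <<'E'
from h import *
s=optics.capture("side");cv2.imwrite("pics/s2.png",s)
crop(s,320,270,460,400,4,"pics/m2.png")
E
```

```text
t 3.7 tcp [ 458.2798 -379.4788   39.4135] yAng 90.99 tiltz [-0.001   0.0004 -1.    ] F [-0.3505  0.5271 -0.9916] T [0.0244 0.0398 0.0122] open 0.0298
q [ 0.1351  0.4659  0.5988  1.8329 -0.3183  0.9408  2.4626]
tool offset mm [-1.2136 -0.2411 -2.5879]
rotvec deg [ 0.0222 -0.0579 -0.0141]
```

View pics/m2.png

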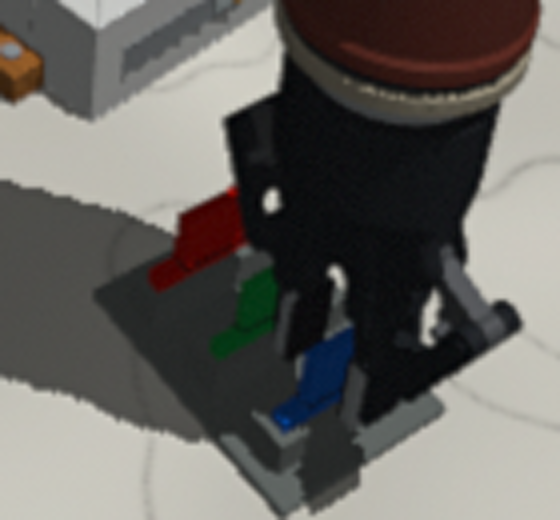

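Emit:
drive_tool(
  newtons=25,
  moves=[
    {"offset": [-1,0,-3],"rot": [0,0,0],"gripper": -0.3},
    {"offset": [0,0,0],"rot": [0,0,0],"gripper": -1},
    {"offset": [0,0,0],"rot": [0,0,0],"gripper": -1},
    {"offset": [0,0,0],"rot": [0,0,0],"gripper": -1},
    {"offset": [0,0,0],"rot": [0,0,0],"gripper": -1},
    {"offset": [0,0,0],"rot": [0,0,0],"gripper": -1},
    {"offset": [0,0,0],"rot": [0,0,0],"gripper": -1},
  ],
)

```text
clock: 4.33
tcp_pos: [0.4606, -0.3807, 0.0452]
tool_rot: [[-1.0, -0.017, 0.002], [-0.017, 1.0, -0.001], [-0.002, -0.002, -1.0]]
wrist_force: [0.6, -0.3, 0.3]
opening: 0.0072
```

```bash
python3 st.py 459.5 -379.7 42.5 91
```

```text
t 4.33 tcp [ 460.599  -380.7037   45.2052] yAng 90.97 tiltz [ 0.0018 -0.0015 -1.    ] F [ 0.5649 -0.3184  0.3418] T [0.0824 0.0662 0.0723] open 0.0072
q [ 0.1325  0.4605  0.6019  1.8261 -0.3148  0.9489  2.4587]
tool offset mm [1.0869 1.0262 2.7017]
rotvec deg [-0.0864  0.1043 -0.0322]
```

Emit:
drive_tool(
  moves=[
    {"offset": [0,0,-12],"rot": [0,0,0],"gripper": -1},
    {"offset": [0,0,-20],"rot": [0,0,0],"gripper": -1},
    {"offset": [0,0,-30],"rot": [0,0,0],"gripper": -1},
    {"offset": [0,0,-35],"rot": [0,0,0],"gripper": -1},
    {"offset": [0,0,-35],"rot": [0,0,0],"gripper": -1},
    {"offset": [0,0,-35],"rot": [0,0,0],"gripper": -1},
    {"offset": [0,0,0],"rot": [0,0,0],"gripper": -1},
  ],
)

```text
clock: 4.92
tcp_pos: [0.4577, -0.3802, 0.2224]
tool_rot: [[-1.0, -0.014, -0.003], [-0.014, 1.0, -0.0], [0.003, -0.0, -1.0]]
wrist_force: [1.5, -0.9, 0.2]
opening: 0.0079
```

```bash
python3 st.py 570 100 210 98.8; python3 - <<'E'
from h import *
s=optics.capture("side");cv2.imwrite("pics/s3.png",s)
crop(s,320,200,470,400,3,"pics/m3.png")
E
```

```text
t 4.92 tcp [ 457.7247 -380.2097  222.4135] yAng 90.82 tiltz [-0.0026 -0.0003 -1.    ] F [ 1.5339 -0.8915  0.2494] T [-0.1243 -0.0205  0.0149] open 0.0079
q [ 0.0548  0.2689  0.6796  1.6584 -0.1733  1.2781  2.3525]
tool offset mm [-119.183   478.5534   11.9718]
rotvec deg [-0.0048 -0.1517 -7.9782]
```

View pics/m3.png

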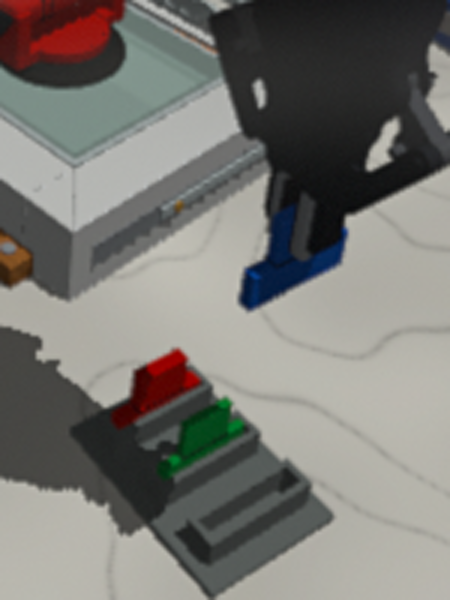

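Emit:
drive_tool(
  moves=[
    {"offset": [-8.5,34,0],"rot": [0,0,0],"gripper": -1},
    {"offset": [-8.5,34,0],"rot": [0,0,0],"gripper": -1},
    {"offset": [-8.5,34,0],"rot": [0,0,0],"gripper": -1},
    {"offset": [-8.5,34,0],"rot": [0,0,0],"gripper": -1},
    {"offset": [-8.5,34,0],"rot": [0,0,0],"gripper": -1},
    {"offset": [-8.5,34,0],"rot": [0,0,0],"gripper": -1},
    {"offset": [-8.5,34,0],"rot": [0,0,0],"gripper": -1},
    {"offset": [-8.5,34,0],"rot": [0,0,0],"gripper": -1},
    {"offset": [-8.5,34,0],"rot": [0,0,0],"gripper": -1},
    {"offset": [-8.5,34,0],"rot": [0,0,0],"gripper": -1},
    {"offset": [-8.5,34,0],"rot": [0,0,0],"gripper": -1},
    {"offset": [-8.5,34,0],"rot": [0,0,0],"gripper": -1},
    {"offset": [-8.5,34,0],"rot": [0,0,-4],"gripper": -1},
    {"offset": [-8.5,30,0],"rot": [0,0,-4],"gripper": -1},
    {"offset": [0,0,0],"rot": [0,0,0],"gripper": -1},
  ],
)

```text
clock: 6.22
tcp_pos: [0.566, 0.1125, 0.2165]
tool_rot: [[-0.989, -0.149, -0.009], [-0.149, 0.989, -0.002], [0.009, -0.0, -1.0]]
wrist_force: [-0.2, 1.3, -0.3]
opening: 0.0072
```

```bash
python3 st.py 570 100.5 130 98.8
```

```text
t 6.22 tcp [565.9803 112.4686 216.5296] yAng 98.54 tiltz [-0.009  -0.0015 -1.    ] F [-0.2069  1.2624 -0.2847] T [ 0.0331 -0.0011  0.0395] open 0.0072
q [-0.5538  0.2086  0.326   1.6901 -0.0703  1.2634  1.5074]
tool offset mm [ -2.9843 -12.4188  86.508 ]
rotvec deg [-0.0082 -0.5213 -0.2566]
```

Emit:
drive_tool(
  moves=[
    {"offset": [-3,-12.4,20],"rot": [0,-0.5,-0.3],"gripper": -1},
    {"offset": [0,0,30],"rot": [0,0,0],"gripper": -1},
    {"offset": [0,0,30],"rot": [0,0,0],"gripper": -1},
    {"offset": [0,0,8],"rot": [0,0,0],"gripper": -1},
    {"offset": [0,0,0],"rot": [0,0,0],"gripper": -1},
    {"offset": [0,0,0],"rot": [0,0,0],"gripper": -1},
  ],
)

```text
clock: 6.72
tcp_pos: [0.5696, 0.1032, 0.1255]
tool_rot: [[-0.987, -0.16, -0.002], [-0.16, 0.987, -0.001], [0.002, -0.001, -1.0]]
wrist_force: [0.2, -0.1, 0.8]
opening: 0.0072
```

```bash
python3 st.py 570 100.5 122 98.8; python3 - <<'E'
from h import *
s=optics.capture("side");t=optics.capture("top");cv2.imwrite("pics/s4.png",s);cv2.imwrite("pics/t4.png",t)
crop(s,220,150,400,280,4.4,"pics/m4.png")
crop(t,262,128,398,252,4.8,"pics/m4t.png")
E
python3 st.py 570 100.5 122 98.8
```

```text
t 6.72 tcp [569.6333 103.1538 125.4745] yAng 99.18 tiltz [-0.0015 -0.0011 -1.    ] F [ 0.2292 -0.1459  0.8112] T [-0.0282 -0.02   -0.0811] open 0.0072
q [-0.5296  0.2868  0.3223  1.7949 -0.1011  1.0777  1.5596]
tool offset mm [ 0.0556 -2.6754  3.4768]
rotvec deg [-0.0481 -0.0947  0.3787]
t 6.82 tcp [570.4869 103.4131 126.5948] yAng 99.18 tiltz [ 0.0007 -0.0003 -1.    ] F [-0.1872 -0.6732  0.4808] T [-0.0196  0.004  -0.0506] open 0.0072
q [-0.5296  0.2858  0.3224  1.7937 -0.1011  1.0777  1.5596]
tool offset mm [ 0.9486 -2.7963  4.5953]
rotvec deg [-0.0218  0.0365  0.3843]
```

View pics/m4.png

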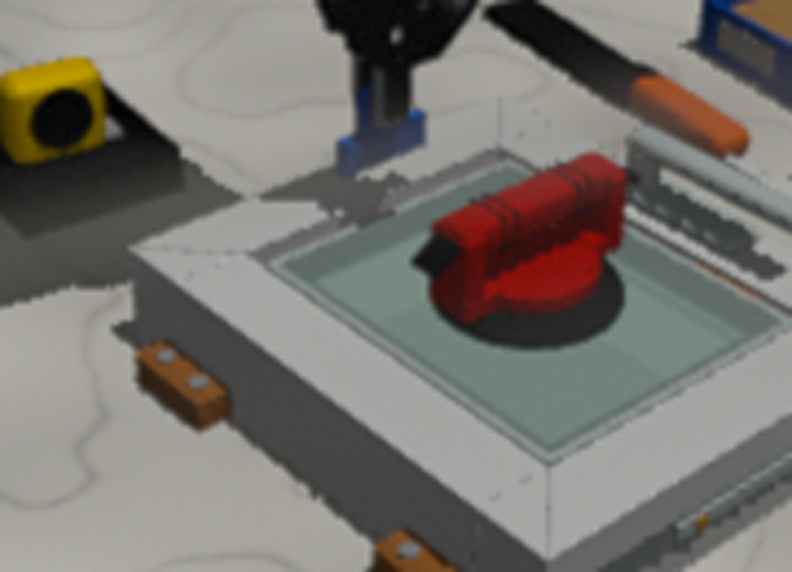

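View pics/m4t.png

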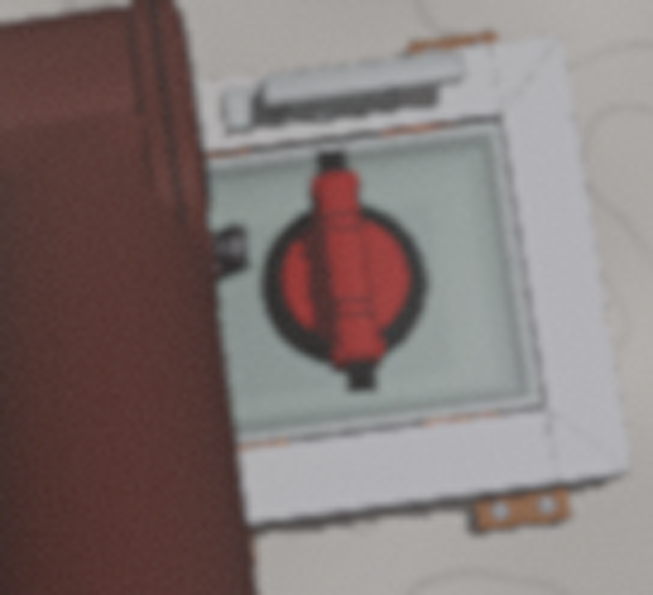

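```bash
cat > d.py <<'E'
from h import *
import sys
from scipy.optimize import minimize
K=8
def hull(n,p,hx,th,za,zb,box):
    x0,y0,x1,y1=box;m=np.zeros(((y1-y0)*K,(x1-x0)*K),np.uint8)
    P=np.vstack([rect(hx,th/2,za),rect(hx,th/2,zb)])
    q=((proj(n,place(p,P))-[x0,y0]+.5)*K).astype(np.float32)
    cv2.fillConvexPoly(m,cv2.convexHull(q).round().astype(np.int32),255)
    m=cv2.resize(m,(x1-x0,y1-y0),interpolation=cv2.INTER_AREA).astype(np.float32)/255
    return m
def fitpk(im,p0,zf,n="side",fz=False):
    c=proj(n,[p0[0],p0[1],zf+.02])[0].astype(int);box=(c[0]-25,c[1]-25,c[0]+25,c[1]+25)
    im=im.astype(np.float32)[box[1]:box[3],box[0]:box[2]]
    d=np.clip(im[...,0]-np.maximum(im[...,1],im[...,2]),0,None);d=np.clip(d/np.percentile(d[d>15],50),0,1)
    def cost(v):
        p=v[:3];z=zf+(v[3] if fz else 0)
        m=hull(n,p,.030,.008,z,z+.022,box);t=hull(n,p,.021,.03,z+.024,z+.06,box)
        w=1-np.clip(t-m,0,1);m=cv2.GaussianBlur(m,(0,0),.6)
        return (w*(d-m)**2).sum()
    k=4 if fz else 3
    v0=np.array(list(p0)+[0])[:k];S=[v0]+[v0+np.eye(k)[i]*[.006,.006,.08,.006][i] for i in range(k)]
    r=minimize(cost,v0,method="Nelder-Mead",options=dict(initial_simplex=S,xatol=1e-5,fatol=1e-4,maxiter=800))
    return r.x,r.fun
if __name__=="__main__":
    im=cv2.imread("pics/s4.png")
    for zf in(.0855,.0865,.0875):
        print(zf,fitpk(im,(.57,.103,.16),zf))
    print(fitpk(im,(.57,.103,.16),.0865,fz=True))
E
python3 d.py
```

```text
0.0855 (array([0.5728, 0.11  , 0.2098]), np.float64(32.44673156738281))
0.0865 (array([0.5712, 0.1082, 0.2046]), np.float64(32.69404983520508))
0.0875 (array([0.5709, 0.1071, 0.2009]), np.float64(33.02994155883789))
(array([0.5697, 0.1056, 0.1807, 0.0017]), np.float64(34.42823791503906))
```

Emit:
drive_tool(
  moves=[
    {"offset": [0.5,-2.8,8],"rot": [0,0,0.4],"gripper": -1},
    {"offset": [0,0,12],"rot": [0,0,0],"gripper": -1},
    {"offset": [0,0,0],"rot": [0,0,0],"gripper": -1},
    {"offset": [0,0,0],"rot": [0,0,0],"gripper": -1},
  ],
)

```text
clock: 7.15
tcp_pos: [0.573, 0.1006, 0.109]
tool_rot: [[-0.988, -0.151, 0.007], [-0.151, 0.988, 0.002], [-0.008, 0.001, -1.0]]
wrist_force: [0.6, -0.2, 0.6]
opening: 0.0074
```

```bash
python3 st.py 570 100.5 106 98.8; python3 - <<'E'
from h import *
s=optics.capture("side");cv2.imwrite("pics/s5.png",s)
crop(s,270,165,350,225,10,"pics/m5.png")
from d import fitpk
print(fitpk(s,(.57,.1006,.155),.067))
print(fitpk(s,(.57,.1006,.155),.067,fz=True))
E
python3 st.py 570 100.5 106 98.8
```

```text
t 7.15 tcp [573.0363 100.5854 109.0313] yAng 98.71 tiltz [ 0.0073  0.0021 -1.    ] F [ 0.5867 -0.2258  0.5792] T [-0.0021  0.0323  0.0523] open 0.0074
q [-0.5221  0.3042  0.3221  1.8109 -0.111   1.0363  1.5648]
tool offset mm [3.0371 0.3722 3.0088]
rotvec deg [ 0.055   0.4331 -0.0948]
(array([0.5775, 0.1099, 0.1783]), np.float64(33.75229263305664))
(array([0.5723, 0.1015, 0.199 , 0.0056]), np.float64(35.664703369140625))
t 7.2 tcp [572.7506 100.6067 108.7967] yAng 98.71 tiltz [ 0.0067  0.0019 -1.    ] F [ 0.1638  0.611  -0.3001] T [-0.065   0.0195  0.0455] open 0.0072
q [-0.5222  0.3043  0.322   1.8112 -0.111   1.0365  1.5648]
tool offset mm [2.7543 0.3087 2.778 ]
rotvec deg [ 0.0516  0.3976 -0.0855]
```

View pics/m5.png

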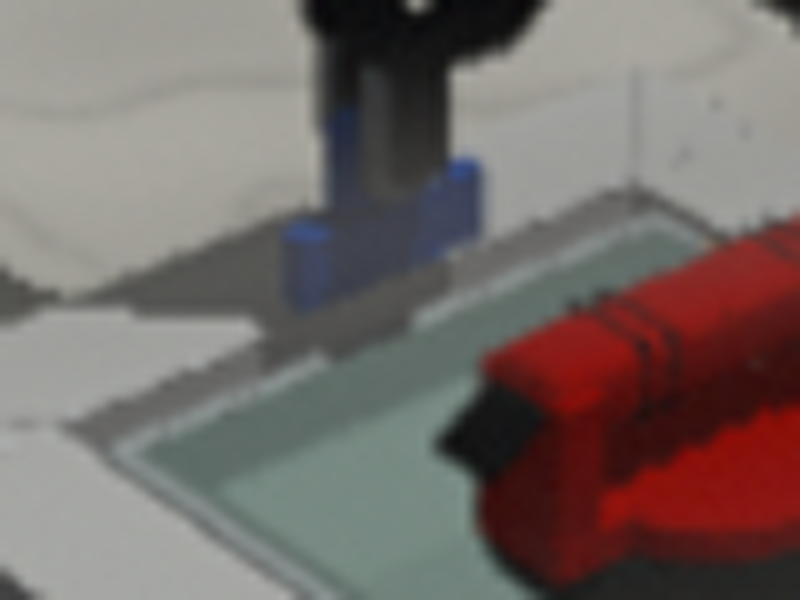

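```bash
cat > e.py <<'E'
from h import *
L=np.array([[-.03,-.004,0],[-.03,.004,0],[.03,-.004,0],[-.03,-.004,.022],[-.03,.004,.022],[.03,-.004,.022],[.03,.004,.022]])
o=(np.array([[327,303],[288,292],[480,237],[328,240],[285,232],[480,170],[455,158]])+.5)/10-.5+[270,165]
def f(v,z=None):
    zz=v[3] if z is None else z
    return (proj("side",place(v[:3],L+[0,0,zz]))-o).ravel()
r=least_squares(f,[.57,.1,.155,.07]);print(r.x,r.fun.reshape(-1,2).round(2).tolist())
for z in(.068,.070,.072,.074):
    r=least_squares(lambda v:f(v,z),[.57,.1,.155]);print(z,r.x,r.cost)
# where wall/glass lines are in crop
for p in([.5864,-.0088,.152],[.5867,-.0102,.152]):
    print((proj("side",place(p,[[-.094,.118,.062],[.094,.118,.062],[-.09,.105,.060],[.09,.105,.060]]))-[270,165])*10)
E
python3 e.py
```

```text
[0.6326 0.199  0.1852 0.0058] [[-0.99, 0.47], [1.02, 0.45], [-0.35, -0.13], [-1.11, -0.12], [1.28, -0.43], [-0.21, -0.2], [0.36, -0.04]]
0.068 [0.5771 0.108  0.2519] 6.283305177923678
0.07 [0.5753 0.1051 0.2542] 6.526613492528436
0.072 [0.5735 0.1022 0.2565] 6.780115389609212
0.074 [0.5717 0.0992 0.2588] 7.044000080837624
[[ 51.877  422.6644]
 [630.5013 177.151 ]
 [ 98.2981 446.8896]
 [652.816  207.5792]]
[[ 55.7175 425.0538]
 [634.429  179.1217]
 [102.198  449.312 ]
 [656.7952 209.5908]]
```

```bash
python3 - <<'E'
from h import *
exec(open("e.py").read().split("def f")[0].split("import *")[1])
for v in([.573,.1006,.152,.0696],[.573,.1006,.152,.0726]):
    print(((proj("side",place(v[:3],L+[0,0,v[3]]))-[270,165])*10+4.5).round(0).tolist())
im=cv2.imread("pics/s5.png")
big=cv2.resize(im[165:225,270:350],None,fx=10,fy=10,interpolation=cv2.INTER_NEAREST)
v=[.573,.1006,.152,.0726]
q=((proj("side",place(v[:3],L+[0,0,v[3]]))-[270,165])*10+5).astype(int)
for a,b in((0,1),(0,2),(0,3),(1,4),(3,4),(3,5),(2,5),(5,6),(4,6)):cv2.line(big,q[a],q[b],(0,255,255),1)
w=((proj("side",place([.5864,-.0088,.152],[[-.094,.118,.062],[.094,.118,.062],[-.09,.105,.060],[.09,.105,.060]]))-[270,165])*10+5).astype(int)
cv2.line(big,w[0],w[1],(0,255,0),1);cv2.line(big,w[2],w[3],(0,0,255),1)
cv2.imwrite("pics/m5b.png",big)
E
```

```text
[[307.0, 327.0], [287.0, 313.0], [492.0, 248.0], [307.0, 249.0], [286.0, 236.0], [493.0, 172.0], [472.0, 160.0]]
[[307.0, 316.0], [286.0, 303.0], [492.0, 238.0], [307.0, 238.0], [286.0, 225.0], [494.0, 161.0], [473.0, 149.0]]
```

View pics/m5b.png

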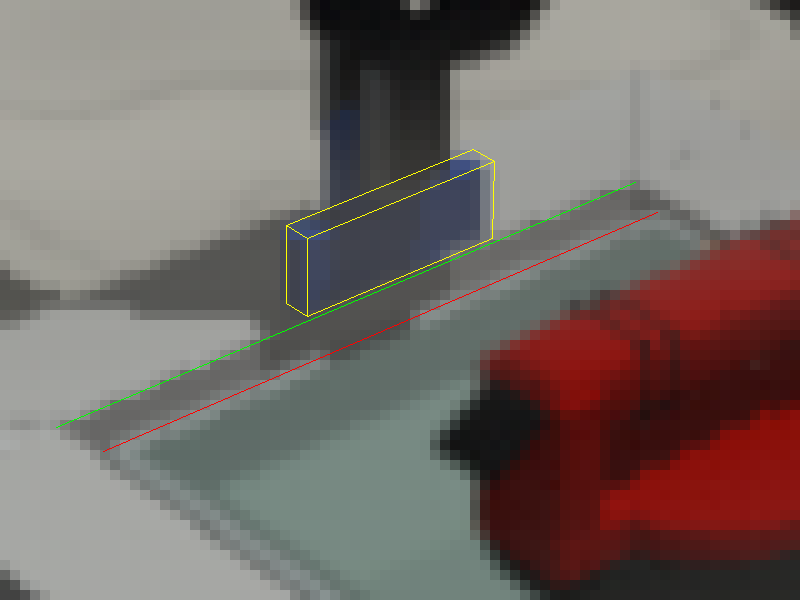

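Emit:
drive_tool(
  moves=[
    {"offset": [2,0.5,4],"rot": [0,0.4,0],"gripper": -1},
    {"offset": [0,0,3],"rot": [0,0,0],"gripper": -1},
    {"offset": [0,0,3],"rot": [0,0,0],"gripper": -1},
    {"offset": [0,0,0],"rot": [0,0,0],"gripper": -1},
  ],
)

```text
clock: 7.53
tcp_pos: [0.5708, 0.1011, 0.0984]
tool_rot: [[-0.988, -0.152, -0.0], [-0.152, 0.988, 0.001], [0.0, 0.001, -1.0]]
wrist_force: [-0.1, 0.4, 0.1]
opening: 0.0076
```

```bash
python3 st.py 570.5 100.9 79 98.8
```

```text
t 7.53 tcp [570.7897 101.1083  98.3882] yAng 98.73 tiltz [-0.0002  0.0012 -1.    ] F [-0.1177  0.4147  0.1174] T [-0.0803  0.0365 -0.0499] open 0.0076
q [-0.5204  0.3174  0.3196  1.8186 -0.1165  1.0237  1.5681]
tool offset mm [ 0.317  -0.1853 19.388 ]
rotvec deg [ 0.0691 -0.0028 -0.0708]
```

No contact yet; keep lowering gently.

Emit:
drive_tool(
  moves=[
    {"offset": [0,0,3],"rot": [0,0,0],"gripper": -1},
    {"offset": [0,0,3],"rot": [0,0,0],"gripper": -1},
    {"offset": [0,0,0],"rot": [0,0,0],"gripper": -1},
  ],
)

```text
clock: 7.78
tcp_pos: [0.5708, 0.1012, 0.0917]
tool_rot: [[-0.988, -0.152, -0.0], [-0.152, 0.988, 0.001], [0.0, 0.001, -1.0]]
wrist_force: [1.2, -0.3, 0.5]
opening: 0.0074
```

```bash
python3 st.py 570.5 100.9 79 98.8; python3 - <<'E'
from h import *
s=optics.capture("side");cv2.imwrite("pics/s6.png",s)
crop(s,270,165,350,225,10,"pics/m6.png")
E
```

```text
t 7.78 tcp [570.8264 101.229   91.7389] yAng 98.74 tiltz [-0.0002  0.0012 -1.    ] F [ 1.2032 -0.3116  0.4885] T [-0.0141 -0.028   0.0262] open 0.0074
q [-0.519   0.3253  0.3181  1.824  -0.1196  1.0108  1.5705]
tool offset mm [ 0.3723 -0.2907 12.7386]
rotvec deg [ 0.0679 -0.0013 -0.0611]
```

View pics/m6.png

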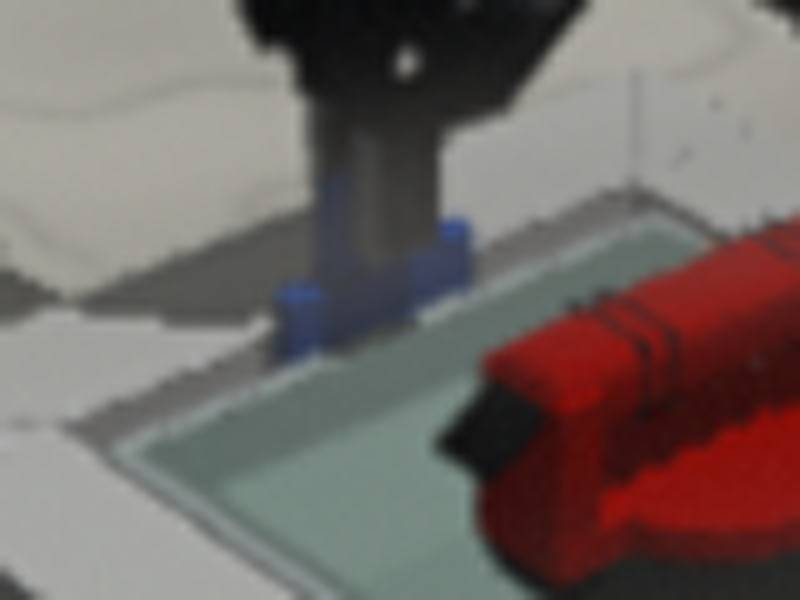

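Emit:
drive_tool(
  moves=[
    {"offset": [0,0,3],"rot": [0,0,0],"gripper": -1},
    {"offset": [0,0,3],"rot": [0,0,0],"gripper": -1},
    {"offset": [0,0,2],"rot": [0,0,0],"gripper": -1},
    {"offset": [0,0,0],"rot": [0,0,0],"gripper": -1},
  ],
)

```text
clock: 8.17
tcp_pos: [0.5711, 0.1012, 0.0833]
tool_rot: [[-0.988, -0.152, 0.0], [-0.152, 0.988, 0.001], [-0.001, 0.001, -1.0]]
wrist_force: [-0.3, 0.1, -0.9]
opening: 0.0072
```

```bash
python3 st.py 570.5 100.9 79 98.8
```

```text
t 8.17 tcp [571.0769 101.2326  83.342 ] yAng 98.74 tiltz [ 0.0003  0.0013 -1.    ] F [-0.2775  0.0555 -0.9146] T [-0.0019  0.0009  0.015 ] open 0.0072
q [-0.5169  0.3354  0.3163  1.8305 -0.1239  0.9941  1.5738]
tool offset mm [ 0.6231 -0.2465  4.3414]
rotvec deg [ 0.0703  0.0306 -0.0646]
```

Free so far; 2 mm then 1 mm steps to the floor.

Emit:
drive_tool(
  moves=[
    {"offset": [0,0,2],"rot": [0,0,0],"gripper": -1},
    {"offset": [0,0,1],"rot": [0,0,0],"gripper": -1},
    {"offset": [0,0,0],"rot": [0,0,0],"gripper": -1},
  ],
)

```text
clock: 8.42
tcp_pos: [0.5711, 0.1012, 0.0799]
tool_rot: [[-0.988, -0.152, 0.0], [-0.152, 0.988, 0.001], [-0.0, 0.001, -1.0]]
wrist_force: [-0.3, 1.1, -0.7]
opening: 0.0074
```

```bash
python3 st.py 570.5 100.9 79 98.8
```

```text
t 8.42 tcp [571.0972 101.217   79.9444] yAng 98.73 tiltz [ 0.0003  0.0012 -1.    ] F [-0.3277  1.1302 -0.6671] T [-0.0091 -0.0113  0.0048] open 0.0074
q [-0.5161  0.3397  0.3155  1.833  -0.1256  0.9877  1.5751]
tool offset mm [ 0.6388 -0.2237  0.9438]
rotvec deg [ 0.0674  0.0271 -0.0654]
```

Emit:
drive_tool(
  moves=[
    {"offset": [0,0,1],"rot": [0,0,0],"gripper": -1},
    {"offset": [0,0,1],"rot": [0,0,0],"gripper": -1},
  ],
)

```text
clock: 8.58
tcp_pos: [0.5712, 0.1012, 0.078]
tool_rot: [[-0.988, -0.152, 0.001], [-0.152, 0.988, 0.001], [-0.001, 0.001, -1.0]]
wrist_force: [-0.9, -0.1, -0.5]
opening: 0.0074
```

```bash
python3 st.py 570.5 100.9 79 98.8
```

```text
t 8.58 tcp [571.2188 101.2223  78.0145] yAng 98.73 tiltz [ 0.0006  0.0013 -1.    ] F [-0.944  -0.094  -0.5038] T [ 0.015  -0.0208  0.0288] open 0.0074
q [-0.5156  0.3421  0.3151  1.8344 -0.1266  0.9836  1.5759]
tool offset mm [ 0.7586 -0.2082 -0.9863]
rotvec deg [ 0.071   0.0453 -0.0682]
```

Emit:
drive_tool(
  moves=[
    {"offset": [0,0,1],"rot": [0,0,0],"gripper": -1},
  ],
)

```text
clock: 8.67
tcp_pos: [0.5713, 0.1013, 0.0776]
tool_rot: [[-0.988, -0.152, 0.001], [-0.152, 0.988, 0.002], [-0.001, 0.001, -1.0]]
wrist_force: [-6.0, 0.0, 17.8]
opening: 0.0074
```

Emit:
drive_tool(
  moves=[
    {"offset": [0,0,1],"rot": [0,0,0],"gripper": -1},
  ],
)

```text
clock: 8.75
tcp_pos: [0.5714, 0.1012, 0.0777]
tool_rot: [[-0.988, -0.152, 0.001], [-0.152, 0.988, 0.002], [-0.001, 0.002, -1.0]]
wrist_force: [-7.0, -1.3, 15.2]
opening: 0.0073
```

Emit:
drive_tool(
  moves=[
    {"offset": [0,0,1],"rot": [0,0,0],"gripper": -1},
  ],
)

```text
clock: 8.83
tcp_pos: [0.5713, 0.1013, 0.0777]
tool_rot: [[-0.988, -0.152, 0.0], [-0.152, 0.988, 0.002], [-0.001, 0.002, -1.0]]
wrist_force: [-5.0, -0.9, 12.0]
opening: 0.0075
```

```bash
python3 - <<'E'
from h import *
s=optics.capture("side");cv2.imwrite("pics/s7.png",s)
crop(s,270,165,350,225,10,"pics/m7.png")
E
```

```text
(no output)
```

View pics/m7.png

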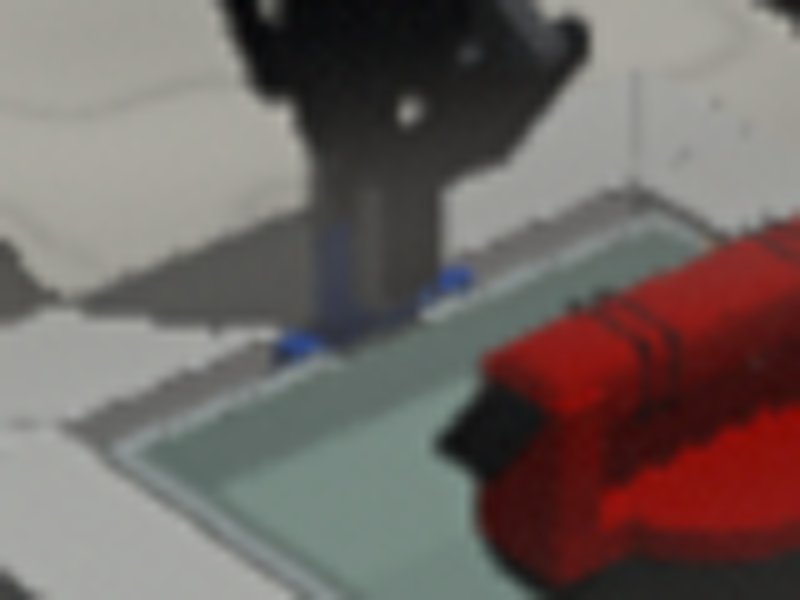

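Emit:
drive_tool(
  moves=[
    {"offset": [0,0,-0.3],"rot": [0,0,0],"gripper": -1},
    {"offset": [0,0,0],"rot": [0,0,0],"gripper": -0.5},
    {"offset": [0,0,0],"rot": [0,0,0],"gripper": -0.5},
    {"offset": [0,0,0],"rot": [0,0,0],"gripper": -0.5},
    {"offset": [0,0,0],"rot": [0,0,0],"gripper": -0.5},
  ],
)

```text
clock: 9.3
tcp_pos: [0.5717, 0.1013, 0.0784]
tool_rot: [[-0.988, -0.152, 0.002], [-0.152, 0.988, 0.003], [-0.002, 0.003, -1.0]]
wrist_force: [0.1, 0.8, -0.8]
opening: 0.0215
```

```bash
python3 st.py 570.5 100.9 79 98.8
```

```text
t 9.3 tcp [571.6976 101.3213  78.4473] yAng 98.72 tiltz [ 0.0015  0.0029 -1.    ] F [ 0.1373  0.8341 -0.8155] T [ 0.0372  0.0232 -0.041 ] open 0.0215
q [-0.5146  0.3416  0.315   1.8339 -0.128   0.9833  1.5771]
tool offset mm [ 1.2465 -0.2336 -0.5558]
rotvec deg [ 0.1506  0.1127 -0.0849]
```

Emit:
drive_tool(
  moves=[
    {"offset": [0,0,-5],"rot": [0,0,0],"gripper": -0.5},
    {"offset": [0,0,-15],"rot": [0,0,0],"gripper": -0.5},
    {"offset": [0,0,-30],"rot": [0,0,0],"gripper": -0.5},
    {"offset": [0,0,-35],"rot": [0,0,0],"gripper": -0.5},
    {"offset": [0,0,-35],"rot": [0,0,0],"gripper": 0},
    {"offset": [0,0,0],"rot": [0,0,0],"gripper": 0},
  ],
)

```text
clock: 9.8
tcp_pos: [0.5695, 0.1002, 0.2017]
tool_rot: [[-0.989, -0.151, -0.005], [-0.151, 0.989, -0.0], [0.005, 0.001, -1.0]]
wrist_force: [1.6, 0.2, 0.5]
opening: 0.0423
```

```bash
python3 st.py 570.5 100.9 79 98.8; python3 - <<'E'
from h import *
s=optics.capture("side");cv2.imwrite("pics/s8.png",s)
crop(s,240,150,400,270,5,"pics/m8.png")
E
```

```text
t 9.8 tcp [569.508  100.2251 201.6639] yAng 98.69 tiltz [-0.0049 -0.0001 -1.    ] F [1.6498 0.1788 0.5471] T [ 0.002  -0.1148  0.037 ] open 0.0423
q [-0.539   0.219   0.3354  1.7102 -0.077   1.23    1.5375]
tool offset mm [ -1.6772   0.4362 122.6575]
rotvec deg [ 0.0381 -0.2777 -0.1126]
```

View pics/m8.png

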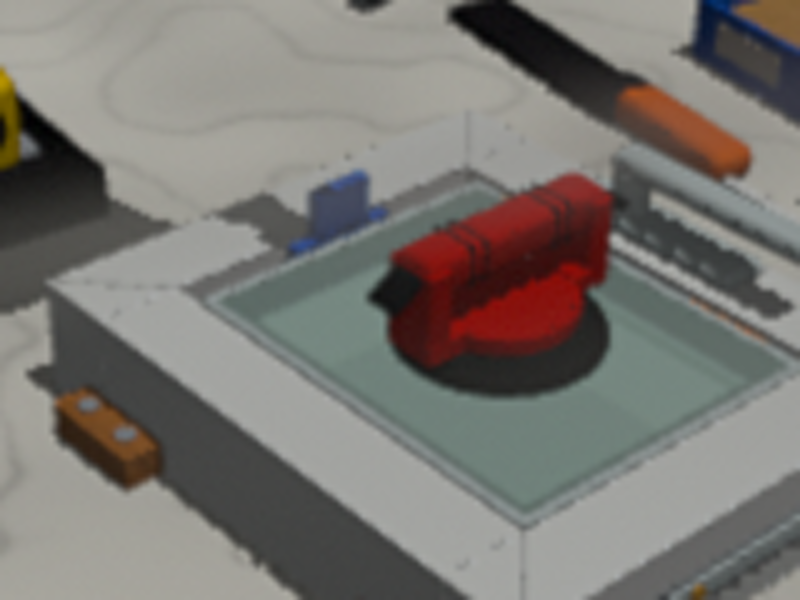

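```bash
python3 - <<'E'
from h import *
for n in("top","side"):
    im=cv2.imread(f"pics/{n}0.png").astype(int);m=(im[...,2]-np.maximum(im[...,0],im[...,1])>50).astype(np.uint8)
    k,l,s,c=cv2.connectedComponentsWithStats(m)
    for i in range(1,k):
        if s[i,4]>60: print(n,s[i],c[i])
print(ray("top",(333.4,183.2),.124))
p=[.5875,-.0147,.152]
im=cv2.imread("pics/top0.png");im2=cv2.imread("pics/side0.png")
for n,im,b in(("top",im,(290,140,380,220)),("side",im2,(300,170,380,240))):
    big=cv2.resize(im[b[1]:b[3],b[0]:b[2]],None,fx=8,fy=8,interpolation=cv2.INTER_CUBIC)
    for z in(.104,.124):
        q=((proj(n,place(p,rect(.043,.012,z)))-b[:2])*8+4).astype(int);cv2.polylines(big,[q],True,(0,255,255),1)
    cv2.imwrite(f"pics/l_{n}.png",big)
E
python3 st.py 587.5 -14.5 165 98.7
```

```text
top [264 105  30   8 203] [279.133  108.0985]
top [328 164  19  38 409] [336.5501 183.5208]
top [321 179   6  16  61] [323.5902 186.7541]
top [ 578  340   62   60 3509] [609.0009 369.0031]
side [  226     0   414   192 54024] [466.4451  70.9289]
side [365 167  25  17 138] [377.7246 175.0725]
side [319 185  43  37 770] [341.6364 203.761 ]
side [590 224  50  42 983] [622.9674 243.59  ]
side [357 316  30  26 308] [372.3961 327.9383]
[ 0.5854 -0.0138  0.124 ]
t 9.85 tcp [568.505  100.1405 198.8466] yAng 98.70 tiltz [-0.0075 -0.0008 -1.    ] F [-0.5064  0.3134 -1.1349] T [ 0.0062 -0.0195  0.0217] open 0.0426
q [-0.5389  0.221   0.335   1.7139 -0.0774  1.2271  1.5379]
tool offset mm [  -1.6872 -116.2056   33.7976]
rotvec deg [ 0.0184 -0.4294  0.001 ]
```

View pics/l_top.png

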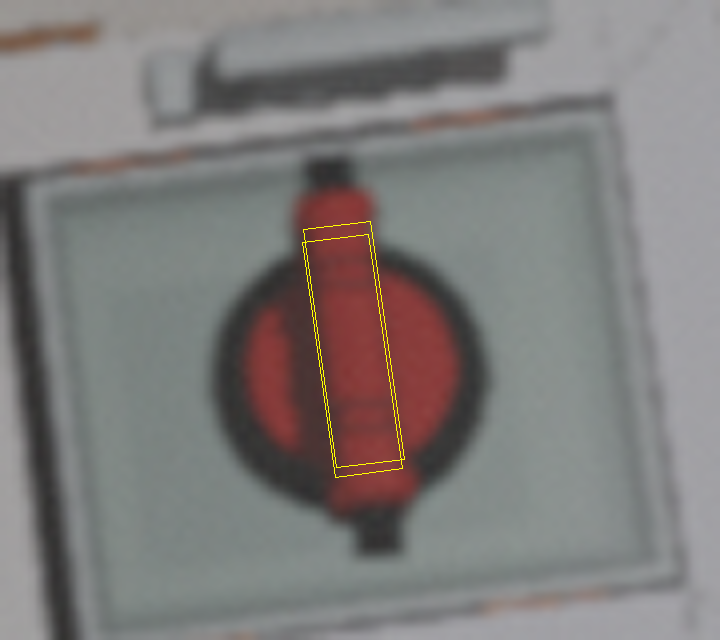

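View pics/l_side.png

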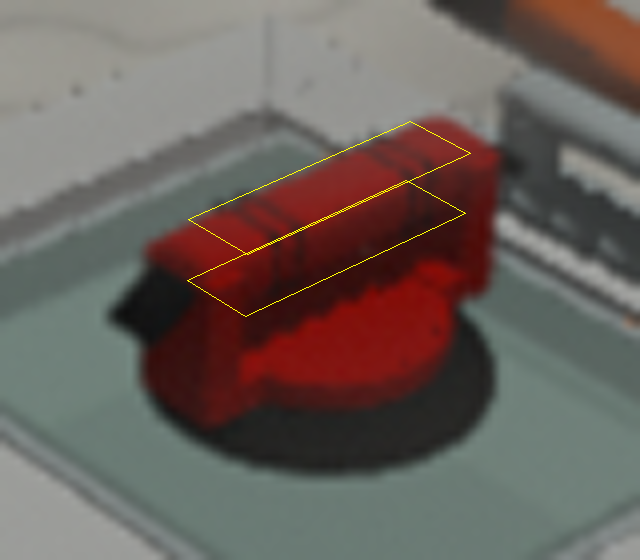

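Emit:
drive_tool(
  moves=[
    {"offset": [0,-30,6],"rot": [0,-0.4,0],"gripper": 0.2},
    {"offset": [-1,-30,6],"rot": [0,0,0],"gripper": 0.2},
    {"offset": [0,-30,6],"rot": [0,0,0],"gripper": 0.2},
    {"offset": [-1,-26,6],"rot": [0,0,0],"gripper": 0.2},
    {"offset": [0,0,5],"rot": [0,0,0],"gripper": 0.2},
    {"offset": [0,0,0],"rot": [0,0,0],"gripper": 0.2},
  ],
)

```text
clock: 10.35
tcp_pos: [0.5881, -0.016, 0.1673]
tool_rot: [[-0.988, -0.157, -0.0], [-0.157, 0.988, 0.002], [-0.0, 0.002, -1.0]]
wrist_force: [0.2, 0.3, -0.2]
opening: 0.0513
```

```bash
python3 st.py 587.5 -14.5 106 98.7
```

```text
t 10.35 tcp [588.06   -15.9907 167.2694] yAng 99.01 tiltz [-0.      0.0017 -1.    ] F [ 0.1633  0.3382 -0.1898] T [ 0.0403 -0.0304 -0.0121] open 0.0513
q [-0.3845  0.2684  0.4     1.7334 -0.1146  1.1625  1.7762]
tool offset mm [ 0.3355  1.4573 61.2718]
rotvec deg [0.096  0.0145 0.308 ]
```

Emit:
drive_tool(
  moves=[
    {"offset": [0,1.5,10],"rot": [0,0,0.3],"gripper": 0.2},
    {"offset": [0,0,15],"rot": [0,0,0],"gripper": 0.2},
    {"offset": [0,0,10],"rot": [0,0,0],"gripper": 0.2},
    {"offset": [0,0,0],"rot": [0,0,0],"gripper": 0.2},
  ],
)

```text
clock: 10.68
tcp_pos: [0.587, -0.0116, 0.1287]
tool_rot: [[-0.988, -0.152, -0.001], [-0.152, 0.988, 0.003], [0.001, 0.003, -1.0]]
wrist_force: [-1.2, -0.3, -0.2]
opening: 0.0508
```

```bash
python3 st.py 587.5 -14.5 106 98.7; python3 - <<'E'
from h import *
s=optics.capture("side");cv2.imwrite("pics/s9.png",s)
crop(s,240,150,400,270,5,"pics/m9.png")
E
```

```text
t 10.68 tcp [586.9508 -11.5673 128.7237] yAng 98.75 tiltz [-0.0015  0.0025 -1.    ] F [-1.1522 -0.3038 -0.1927] T [-0.0393  0.0033 -0.0061] open 0.0508
q [-0.3826  0.3044  0.3919  1.7748 -0.1323  1.0893  1.7782]
tool offset mm [-0.1209 -3.0439 22.7154]
rotvec deg [ 0.1556 -0.0617  0.0528]
```

View pics/m9.png

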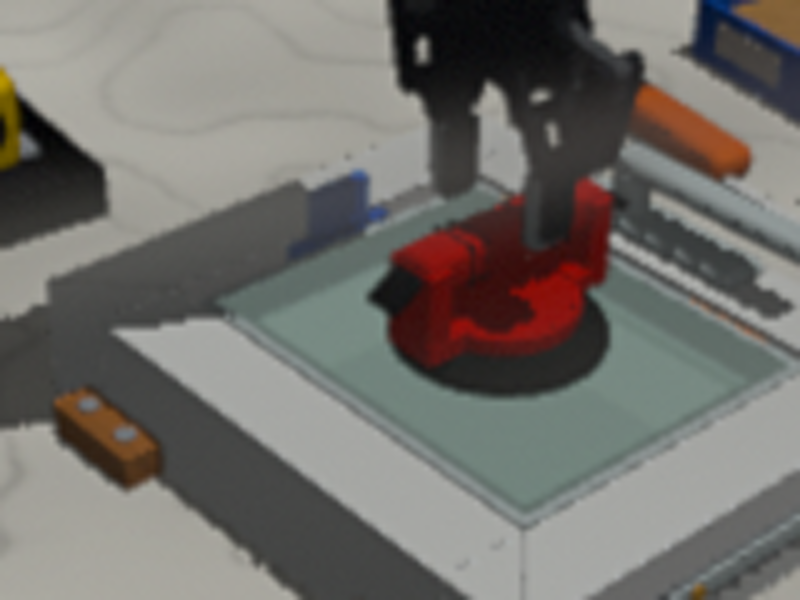

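Emit:
drive_tool(
  moves=[
    {"offset": [0,-2.5,6],"rot": [0.1,0,0],"gripper": 0.2},
    {"offset": [0,0,8],"rot": [0,0,0],"gripper": 0.2},
    {"offset": [0,0,6],"rot": [0,0,0],"gripper": 0.2},
    {"offset": [0,0,0],"rot": [0,0,0],"gripper": 0.2},
  ],
)

```text
clock: 11.07
tcp_pos: [0.5884, -0.0119, 0.1088]
tool_rot: [[-0.988, -0.155, 0.001], [-0.155, 0.988, 0.001], [-0.001, 0.001, -1.0]]
wrist_force: [-0.2, -0.7, 0.2]
opening: 0.0512
```

```bash
python3 st.py 587.5 -14.5 106 98.7
```

```text
t 11.07 tcp [588.3785 -11.9369 108.8351] yAng 98.93 tiltz [ 0.001   0.0015 -1.    ] F [-0.18   -0.7254  0.2479] T [0.0143 0.0278 0.0302] open 0.0512
q [-0.3774  0.327   0.3875  1.7916 -0.1422  1.049   1.7892]
tool offset mm [ 1.2693 -2.3994  2.8304]
rotvec deg [0.0754 0.0721 0.2302]
```

Emit:
drive_tool(
  newtons=40,
  moves=[
    {"offset": [1,-2.4,2.5],"rot": [0,0,0.2],"gripper": 0.2},
    {"offset": [0,0,0],"rot": [0,0,0],"gripper": 0},
    {"offset": [0,0,0],"rot": [0,0,0],"gripper": -0.2},
  ],
)

```text
clock: 11.32
tcp_pos: [0.5878, -0.0147, 0.1061]
tool_rot: [[-0.988, -0.151, 0.001], [-0.151, 0.988, 0.001], [-0.001, 0.001, -1.0]]
wrist_force: [0.3, -0.6, -0.1]
opening: 0.0342
```

```bash
python3 st.py 587.5 -14.5 106 98.7
```

```text
t 11.32 tcp [587.8295 -14.6798 106.0635] yAng 98.71 tiltz [ 0.0011  0.0014 -1.    ] F [ 0.2514 -0.5533 -0.1428] T [-0.0395 -0.0142  0.0376] open 0.0342
q [-0.3738  0.3293  0.3887  1.7953 -0.144   1.0434  1.7914]
tool offset mm [0.2986 0.2275 0.0634]
rotvec deg [0.0723 0.0734 0.0075]
```

Emit:
drive_tool(
  newtons=40,
  moves=[
    {"offset": [0,0,0],"rot": [0,0,0],"gripper": -1},
    {"offset": [0,0,0],"rot": [0,0,0],"gripper": -1},
    {"offset": [0,0,0],"rot": [0,0,0],"gripper": -1},
    {"offset": [0,0,0],"rot": [0,0,0],"gripper": -1},
  ],
)

```text
clock: 11.65
tcp_pos: [0.5879, -0.015, 0.1064]
tool_rot: [[-0.989, -0.151, 0.002], [-0.151, 0.989, 0.001], [-0.002, 0.001, -1.0]]
wrist_force: [0.5, -0.2, -2.4]
opening: 0.0232
```

```bash
python3 st.py 587.5 -14.5 106 98.7
```

```text
t 11.65 tcp [587.9391 -14.9917 106.373 ] yAng 98.69 tiltz [ 0.0016  0.0014 -1.    ] F [ 0.4975 -0.2072 -2.366 ] T [-0.0336 -0.1271  0.013 ] open 0.0232
q [-0.3736  0.3289  0.389   1.7952 -0.1438  1.0435  1.7914]
tool offset mm [0.3605 0.552  0.373 ]
rotvec deg [ 0.0641  0.1005 -0.0134]
```

Emit:
drive_tool(
  moves=[
    {"offset": [0,1,0],"rot": [0,0,0],"gripper": -1},
    {"offset": [0,1,0],"rot": [0,0,0],"gripper": -1},
    {"offset": [0,1,0],"rot": [0,0,0],"gripper": -1},
  ],
)

```text
clock: 11.9
tcp_pos: [0.5875, -0.0132, 0.1064]
tool_rot: [[-0.989, -0.15, 0.002], [-0.15, 0.989, 0.0], [-0.002, -0.0, -1.0]]
wrist_force: [0.3, -2.4, -2.1]
opening: 0.0235
```

```bash
python3 st.py 587.5 -10 106 98.7
```

```text
t 11.9 tcp [587.471  -13.1985 106.3748] yAng 98.62 tiltz [ 0.0017  0.     -1.    ] F [ 0.325  -2.3717 -2.0986] T [-0.3716 -0.083   0.0232] open 0.0235
q [-0.3776  0.3277  0.3888  1.7966 -0.1417  1.0428  1.7852]
tool offset mm [-0.5073  3.1581  0.3749]
rotvec deg [-0.0141  0.0976 -0.082 ]
```

Emit:
drive_tool(
  moves=[
    {"offset": [0,1,0],"rot": [0,0,0],"gripper": -1},
    {"offset": [0,1,0],"rot": [0,0,0],"gripper": -1},
  ],
)

```text
clock: 12.07
tcp_pos: [0.5871, -0.0115, 0.1064]
tool_rot: [[-0.989, -0.149, 0.002], [-0.149, 0.989, -0.0], [-0.002, -0.001, -1.0]]
wrist_force: [-0.3, -1.9, -1.9]
opening: 0.0232
```

Emit:
drive_tool(
  moves=[
    {"offset": [0,1,0],"rot": [0,0,0],"gripper": -1},
  ],
)

```text
clock: 12.15
tcp_pos: [0.5869, -0.0105, 0.1064]
tool_rot: [[-0.989, -0.149, 0.002], [-0.149, 0.989, -0.0], [-0.002, -0.001, -1.0]]
wrist_force: [0.3, -2.1, -1.6]
opening: 0.0233
```

Emit:
drive_tool(
  moves=[
    {"offset": [0,1,0],"rot": [0,0,0],"gripper": -1},
  ],
)

```text
clock: 12.23
tcp_pos: [0.5868, -0.0095, 0.1064]
tool_rot: [[-0.989, -0.149, 0.002], [-0.149, 0.989, -0.001], [-0.002, -0.001, -1.0]]
wrist_force: [1.0, -4.5, -1.6]
opening: 0.0236
```

Emit:
drive_tool(
  moves=[
    {"offset": [0,0.7,0],"rot": [0,0,0],"gripper": -1},
  ],
)

```text
clock: 12.32
tcp_pos: [0.5868, -0.0095, 0.1064]
tool_rot: [[-0.989, -0.149, 0.002], [-0.149, 0.989, -0.002], [-0.002, -0.002, -1.0]]
wrist_force: [0.7, -6.9, -1.9]
opening: 0.0232
```

Emit:
drive_tool(
  moves=[
    {"offset": [0,0.8,0],"rot": [0,0,0],"gripper": -1},
  ],
)

```text
clock: 12.4
tcp_pos: [0.5868, -0.0094, 0.1064]
tool_rot: [[-0.989, -0.148, 0.002], [-0.148, 0.989, -0.003], [-0.002, -0.003, -1.0]]
wrist_force: [1.8, -5.2, -2.8]
opening: 0.0238
```

```bash
python3 st.py 587.5 -10 106 98.7; python3 - <<'E'
from h import *
s=optics.capture("side");cv2.imwrite("pics/s10.png",s)
crop(s,240,150,400,270,5,"pics/m10.png")
E
python3 st.py 587.5 -10 106 98.7
```

```text
t 12.4 tcp [586.7793  -9.4348 106.4277] yAng 98.53 tiltz [ 0.0024 -0.0025 -1.    ] F [ 1.822  -5.2195 -2.7977] T [-0.7775 -0.2049  0.2021] open 0.0238
q [-0.3853  0.3256  0.388   1.7991 -0.1377  1.0414  1.7734]
tool offset mm [-0.628  -0.6646  0.4309]
rotvec deg [-0.1632  0.1164 -0.1693]
t 12.45 tcp [586.7949  -9.448  106.4625] yAng 98.53 tiltz [ 0.0025 -0.0026 -1.    ] F [ 1.8883 -5.1765 -1.5069] T [-0.6995 -0.2113  0.0877] open 0.0235
q [-0.3854  0.3255  0.388   1.799  -0.1376  1.0414  1.7733]
tool offset mm [-0.6145 -0.6491  0.4657]
rotvec deg [-0.1663  0.1186 -0.174 ]
```

View pics/m10.png

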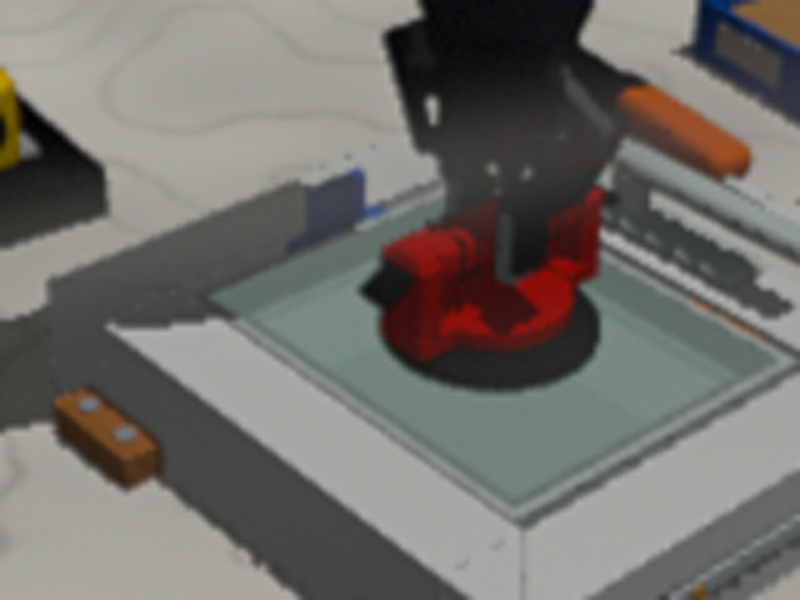

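Emit:
drive_tool(
  moves=[
    {"offset": [0,1.6,0],"rot": [0,0,0],"gripper": -1},
  ],
)

```text
clock: 12.53
tcp_pos: [0.5868, -0.0093, 0.1066]
tool_rot: [[-0.989, -0.147, 0.003], [-0.147, 0.989, -0.004], [-0.002, -0.005, -1.0]]
wrist_force: [2.4, -9.1, -1.5]
opening: 0.0232
```

Emit:
drive_tool(
  moves=[
    {"offset": [0,2.2,0],"rot": [0,0,0],"gripper": -1},
  ],
)

```text
clock: 12.62
tcp_pos: [0.5868, -0.0092, 0.1068]
tool_rot: [[-0.989, -0.146, 0.004], [-0.146, 0.989, -0.006], [-0.003, -0.007, -1.0]]
wrist_force: [2.3, -9.1, -1.4]
opening: 0.0232
```

```bash
python3 st.py 587.5 -10 106 98.7
```

```text
t 12.62 tcp [586.7521  -9.1959 106.8444] yAng 98.40 tiltz [ 0.0039 -0.0064 -1.    ] F [ 2.3467 -9.1042 -1.4327] T [-1.7597 -0.2201  0.3223] open 0.0232
q [-0.3894  0.3241  0.3892  1.8001 -0.133   1.0402  1.766 ]
tool offset mm [-0.6199 -0.8989  0.8524]
rotvec deg [-0.3965  0.1637 -0.2984]
```

Emit:
drive_tool(
  moves=[
    {"offset": [0,1.6,0.4],"rot": [-0.6,0.1,-0.3],"gripper": -1},
  ],
)

```text
clock: 12.7
tcp_pos: [0.5867, -0.0093, 0.1066]
tool_rot: [[-0.989, -0.151, 0.001], [-0.151, 0.989, 0.001], [-0.002, 0.001, -1.0]]
wrist_force: [3.4, -7.2, -6.4]
opening: 0.0235
```

```bash
python3 st.py 587.5 -10 106 98.7
```

```text
t 12.7 tcp [586.7454  -9.3055 106.6058] yAng 98.66 tiltz [ 0.0014  0.0012 -1.    ] F [ 3.4497 -7.1714 -6.419 ] T [-1.7111 -0.6666 -0.1411] open 0.0235
q [-0.3824  0.326   0.387   1.798  -0.1417  1.0432  1.7795]
tool offset mm [-0.6405 -0.8008  0.606 ]
rotvec deg [ 0.0538  0.0868 -0.0398]
```

Emit:
drive_tool(
  moves=[
    {"offset": [0,1.6,0.3],"rot": [-0.5,0.1,-0.2],"gripper": -1},
  ],
)

```text
clock: 12.78
tcp_pos: [0.5868, -0.0094, 0.1064]
tool_rot: [[-0.988, -0.153, -0.001], [-0.153, 0.988, 0.008], [-0.0, 0.008, -1.0]]
wrist_force: [2.0, -6.5, -2.0]
opening: 0.0233
```

```bash
python3 st.py 587.5 -10 106 98.7
```

```text
t 12.78 tcp [586.7754  -9.4241 106.3972] yAng 98.80 tiltz [-0.001   0.0079 -1.    ] F [ 2.0165 -6.491  -1.9526] T [-1.7894 -0.3591 -0.2273] open 0.0233
q [-0.3765  0.3279  0.3855  1.7959 -0.1496  1.0462  1.7902]
tool offset mm [-0.6279 -0.6831  0.3919]
rotvec deg [0.4568 0.0142 0.0983]
```

Emit:
drive_tool(
  moves=[
    {"offset": [0,2.0,0.3],"rot": [0.1,0,0],"gripper": -1},
  ],
)

```text
clock: 12.87
tcp_pos: [0.5867, -0.0094, 0.1064]
tool_rot: [[-0.988, -0.151, -0.0], [-0.151, 0.988, 0.005], [-0.001, 0.005, -1.0]]
wrist_force: [0.6, -6.4, 2.3]
opening: 0.0237
```

Emit:
drive_tool(
  moves=[
    {"offset": [0,2.4,0.2],"rot": [0.1,0,0],"gripper": -1},
  ],
)

```text
clock: 12.95
tcp_pos: [0.5867, -0.0094, 0.1064]
tool_rot: [[-0.989, -0.15, 0.001], [-0.15, 0.989, 0.0], [-0.001, 0.0, -1.0]]
wrist_force: [3.3, -9.8, -2.4]
opening: 0.0234
```

```bash
python3 st.py 587.5 -10 106 98.7;python3 - <<'E'
from h import *
s=optics.capture("side");cv2.imwrite("pics/s11.png",s)
crop(s,240,150,400,270,5,"pics/m11.png")
E
python3 st.py 587.5 -10 106 98.7
```

```text
t 12.95 tcp [586.7177  -9.3888 106.3764] yAng 98.60 tiltz [ 0.001   0.0002 -1.    ] F [ 3.3492 -9.8299 -2.4015] T [-2.0152 -0.4535  0.2363] open 0.0234
q [-0.3829  0.3264  0.3872  1.798  -0.1409  1.0431  1.7778]
tool offset mm [-0.6817 -0.7213  0.3771]
rotvec deg [ 0.0042  0.0606 -0.098 ]
t 13.0 tcp [586.7166  -9.363  106.3991] yAng 98.61 tiltz [ 0.0011 -0.0002 -1.    ] F [ 1.5471 -9.6067 -1.2501] T [-2.0338 -0.418   0.1217] open 0.0235
q [-0.3833  0.3263  0.3872  1.7981 -0.1403  1.043   1.7772]
tool offset mm [-0.6788 -0.7469  0.4001]
rotvec deg [-0.0237  0.0616 -0.0944]
```

View pics/m11.png

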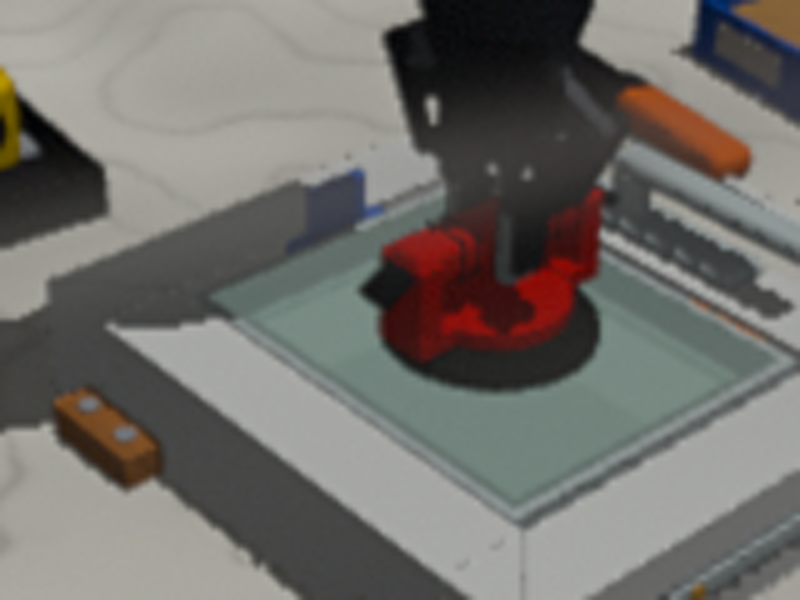

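Emit:
drive_tool(
  moves=[
    {"offset": [0,3.5,0.2],"rot": [-0.1,0,0],"gripper": -1},
  ],
)

```text
clock: 13.08
tcp_pos: [0.5867, -0.0093, 0.1066]
tool_rot: [[-0.989, -0.147, 0.002], [-0.147, 0.989, -0.002], [-0.002, -0.003, -1.0]]
wrist_force: [1.5, -14.0, 0.9]
opening: 0.0229
```

```bash
python3 st.py 587.5 -10 106 98.7
```

```text
t 13.08 tcp [586.6929  -9.2542 106.5993] yAng 98.48 tiltz [ 0.0022 -0.0023 -1.    ] F [  1.5094 -13.9771   0.8946] T [-2.9888 -0.3112  0.3713] open 0.0229
q [-0.3857  0.3254  0.3882  1.799  -0.1379  1.0419  1.7724]
tool offset mm [-0.6871 -0.8551  0.6028]
rotvec deg [-0.1496  0.1064 -0.219 ]
```

Emit:
drive_tool(
  moves=[
    {"offset": [0,4.0,0.2],"rot": [-0.2,0,0],"gripper": -1},
  ],
)

```text
clock: 13.17
tcp_pos: [0.5866, -0.0091, 0.1068]
tool_rot: [[-0.989, -0.145, 0.003], [-0.145, 0.989, -0.003], [-0.003, -0.004, -1.0]]
wrist_force: [1.5, -14.8, -1.6]
opening: 0.0232
```

```bash
python3 st.py 587.5 -10 106 98.7
```

```text
t 13.17 tcp [586.6086  -9.0866 106.8223] yAng 98.36 tiltz [ 0.0031 -0.0034 -1.    ] F [  1.5337 -14.7737  -1.6036] T [-3.1304 -0.4315  0.4633] open 0.0232
q [-0.3874  0.3244  0.3888  1.7998 -0.1365  1.0411  1.7686]
tool offset mm [-0.747  -1.0302  0.8282]
rotvec deg [-0.2171  0.1494 -0.3435]
```

```bash
python3 - <<'E'
from h import *
for i in range(4): s=optics.capture("side")
t=optics.capture("top")
cv2.imwrite("pics/s12.png",s);cv2.imwrite("pics/t12.png",t)
crop(s,240,150,400,270,5,"pics/m12.png");crop(t,262,128,470,252,3.8,"pics/m12t.png")
E
python3 st.py 587.5 -10 106 98.7
```

```text
t 13.42 tcp [586.6484  -9.1313 106.8501] yAng 98.36 tiltz [ 0.0032 -0.0032 -1.    ] F [  2.2311 -13.0762  -0.7048] T [-2.8442 -0.3896  0.4474] open 0.0234
q [-0.3872  0.3243  0.3889  1.7998 -0.1367  1.0411  1.7689]
tool offset mm [-0.714  -0.9802  0.8556]
rotvec deg [-0.2074  0.156  -0.3432]
```

View pics/m12.png

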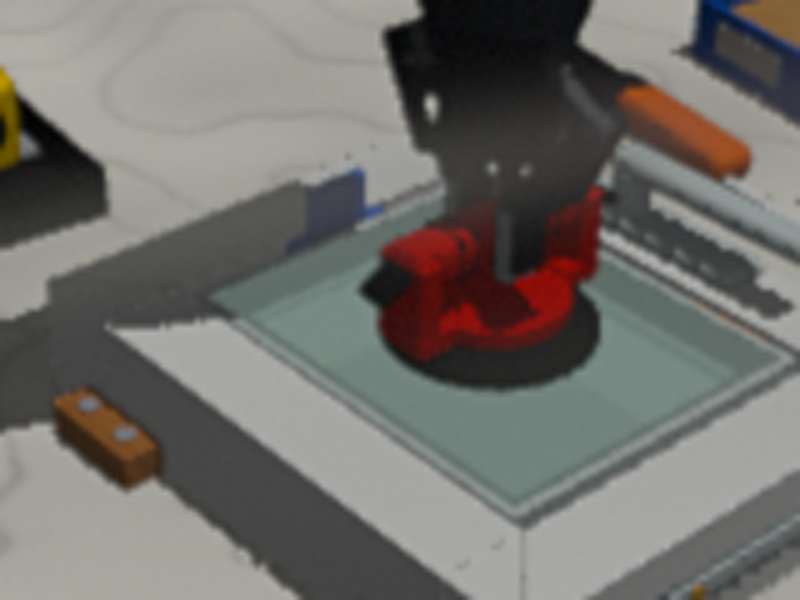

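View pics/m12t.png

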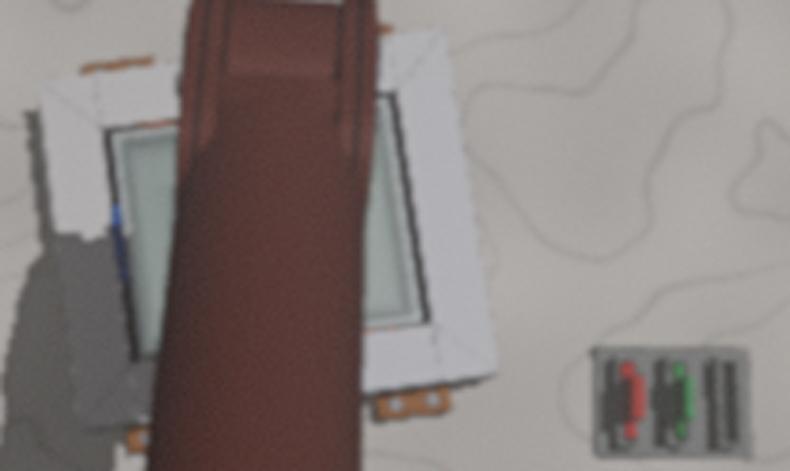

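```bash
python3 - <<'E'
from station import bot
print(bot.hand_in())
E
python3 st.py
```

```text
the job is handed in; nothing more can be done
None
the job is handed in; nothing more can be done
```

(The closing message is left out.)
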